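# Free the rusted bolt of the prize cabinet and open its drawer

## Task

The slide bolt that locks the prize drawer has rusted: it gives only a little and then sticks. Work it to and fro with short strokes until it runs, draw it all the way back, then pull the drawer fully open, let go, and leave the trophy, tumbler and carton standing where they are.

Things in the scene. Friction and masses are not known exactly. Their poses are not given: they have to be found in the camera images.
- cabinet: Green steel cabinet fixed on the table, 460 wide (y), 240 deep, 195 high. Origin at table height; front face at its x = -120, facing -x (the robot); y from -260 to +200 mm. Its roof (underside at 181) juts 18 mm out beyond the face as a hood, so an upright gripper cannot get at the handles: come from the front, tilted 25 to 45 degrees.
- bolt (a joint): Rusty slide bolt: how far it is drawn, 0 to 0.060 m, along the cabinet's -y (away from the drawer). Starts about 8 mm drawn, seized: at 5 to 11 N it moves only between about 1 and 15 mm, with hard stops; more force does not help. Each full stroke, out to the stop and back in to the stop, loosens it; after 2 to 4 of them the next pull runs all the way at about 5 N. Stays where left.
- bolt_guide (a point): On the bolt bar's axis in the fixed guide next to the drawer (14 mm wide, topping out 9 mm above this point); a second guide stands 142 mm farther along the cabinet's -y. The bar is 12 mm round, along y, 75 mm above the table, 4 mm in front of the front face. Drawn less than 45 mm, it bars the drawer.
- bolt_grip (a point): Where to grip the bolt's handle: a round yellow stub, 14 mm across, that stands on the bar and leans 35 degrees from upright towards the cabinet's front (-x); it ends 46 mm from the bar's axis. This point is on the stub's axis, 34 mm from the bar's axis, and moves with the bolt. Its axes are the cabinet's.
- drawer (a joint): How far the prize drawer is pulled out, 0 to 0.12 m, along the cabinet's -x (towards the robot). Grey front 205 mm wide to the left of the bolt (y = -20 to 185 mm of the cabinet), 30 to 165 mm above the table. Runs with about 3 N once the bolt is drawn clear, and stays where it is left.
- drawer_tab (a point): Where to grip the drawer's pull: an upright black tab, 10 mm thick (y), sticking out 42 mm from the drawer's front, from 83 to 125 mm above the table. This point is 27 mm in front of the drawer's front, 108 mm above the table, and moves with the drawer. Its axes are the cabinet's.
- trophy: Bystander: trophy of steel gear parts on an 85 mm square wooden block, 184 mm high; origin at the centre of its underside. Loose, on the table to one side of the cabinet's front.
- tumbler: Bystander: red tumbler with a black lid, 73 mm across, 131 mm high; origin at the centre of its underside. Loose, on the table to the other side.
- carton: Bystander: cardboard carton 130 x 180 x 70 mm, loose on the cabinet's roof; origin at the centre of its underside.

How it is judged:
On the way, in this order (a step that is already met when the one before it is completed fails the run):
1. the bolt is worked free and drawn all the way back while the drawer is still shut (value of joint bolt above 0.054 m and value of joint drawer below 0.01 m), for 0.2 s.
2. the drawer is pulled fully open (value of joint drawer above 0.108 m), for 0.2 s.
At the end, for the whole second after the job is handed in: The bolt is drawn at least 54 of its 60 mm, the drawer is out at least 108 of its 120 mm and at rest, and trophy, tumbler and carton stand upright within 30 mm of where they were (value of joint bolt above 0.054 m and value of joint drawer above 0.108 m and velocity of joint drawer between -0.01 and 0.01 m/s and angle between each of trophy, tumbler, carton's own z axis and vertical below 0.1 rad and distance of each of trophy, tumbler, carton from where it was at the start of the episode below 0.03 m); the robot touches nothing.
It fails at once if a bystander is shoved more than 30 mm or knocked over (distance of any of trophy, tumbler, carton from where it was at the start of the episode above 0.03 m or angle between any of trophy, tumbler, carton's own z axis and vertical above 0.35 rad).
It also fails if it takes over 62 s, if anything falls off the work surface, if the arm or the gripper's body presses on something with over 40 N, if the wrist force passes 120 N, or if a joint passes its speed limit or range.

## Robot

A 7-joint arm with a two-finger parallel gripper is mounted at the origin on the work surface. World frame = base frame: x ahead of the robot, y to its left, z up, the work surface at z = 0. Lengths are in m, angles in rad, forces in N, time in s.
With the tool pointing down it reaches from about 0.425 to 0.925 m from the base axis. Payload 6.8 kg.
Tool frame: the origin (TCP) lies midway between the tips of the shut fingers; the grasp point (between the pads) lies 19 mm behind it; z points along the fingers, y is the direction in which the jaws open and shut (so a half turn about z gives the same grasp; the last joint's range is limited). The gripper opens to 85 mm and grips with 20 to 120 N. Pads are 22 mm wide; open, the fingers measure 114 mm over their backs; the gripper's body (76 mm by 85 mm) begins 54 mm behind the grasp point. The pads swing forward as they close: fully open they stand 13 mm farther back than shut.
Start: joints at [1.137, 0.477, 0.022, 1.555, -0.011, 1.109, -0.083], TCP at [0.216, -0.64, 0.231] pointing down, gripper open.
Joint ranges: [-2.96, 2.96], [-0.34, 2.1], [-1.41, 1.46], [0.24, 2.44], [-1.37, 4.51], [0.17, 1.92], [-2.96, 2.96]. Speed limits (rad/s): [2.39, 2.39, 3.14, 3.14, 3.14, 3.14, 3.14].

## Interface

Orientations are given as a unit quaternion [w, x, y, z].
In Python, from station import bot gives the robot as it stands. The module is installed in compiled form; this text tells all that it offers.
- The arm moves only by the tool play_rows, never from a script. Its argument "motion" is a list of rows, each a list of 2 entries, a list of its own where there are three numbers: the shift along the tool's x, y, z as a fraction of full scale, then the turn, a rotation vector about the tool's x, y, z as a fraction of full scale. In form: [[[tx, ty, tz], [rx, ry, rz]], ...]. A call has 1 to 8 rows; each row is the pose to reach, as a shift and turn from the pose measured when the call began, along the tool's axes at that moment, turning the shorter way round; what a row does not reach only later rows make up. Full scale, the value 1, is 400 mm for a shift and 360 degrees for a turn. A row lasts 1/10 s, in which the tool goes at most 50 mm and 8.59 degrees, less where a joint would pass 70% of its speed; a pose out of reach is approached as far as the arm can. A call with a number of a shift or a turn outside -1 to 1 is refused whole. A call with a gripper value outside its range is refused whole. "fingers" is the finger opening in mm, from 0 to 85.4, set as the call begins (left out, the last holds). The fingers move at their own pace and stop on an object; "grip_force" is the grip in N (left out, the last holds). Time passes only in rows, so rows that repeat a pose let the fingers close. It gives the time, the measured TCP pose, the force and the opening at its end, in the units of the state.
- bot.get_obs(): the state, without advancing time (a new reading comes with each control period).
- bot.read_camera(name): name is "scene" or "top"; returns a dict with "pixels" (480x640x3 uint8, red, green, blue), "range_z" (480x640 float32, m along the optical axis (not along the pixel's ray), 0 where there is no reading), "fovy" (degrees; the focal length in pixels is half the picture's height over the tangent of half this angle, whatever the lens; pixels are square), "cx", "cy" (the principal point, pixels), "pose" (4x4, takes a point from camera to world coordinates). Camera axes: x right, y down, z forward; pixel columns grow to the right and rows downward; lengths in m; the calibration is good to about 2 mm. A picture is of the moment at which its call begins.
- bot.hand_in(): hands the job in, once; it reports no verdict.
The state is a dict: "t": time; "q": joint angles; "joint_vel": joint speeds; "joint_torque": joint torques, N m; "eef_pos": TCP position; "tool_rot": TCP orientation; "contact_force": force on the tool from outside, world axes, zero at the start; "torque": the same for the moment, N m; "gripper_width": opening from 0.0 (shut) to 1.0 (fully open).
Only numpy, scipy, OpenCV 4.12 (cv2) and the standard library are available. Lean on these libraries where they do the work, as an engineer would, in place of code of your own. Each camera call takes 0.05 s, during which the arm holds its last target.

## Working session

There is one attempt and no reset: what is moved stays moved. The work goes in short steps, Python scripts to look and compute and a tool call to move; the robot and the scene stay as the last step left them, time stands still between calls to the robot, and variables do not carry over. Pictures are saved under pics/ and viewed, and the job is handed in when it is done.

Besides the shell and the picture viewer there is one more tool, called by a JSON object that holds its "fn" and its "kwargs". play_rows: Moves the arm, as the interface text tells. Shift numbers are shares of 400 mm and turn numbers shares of 360 degrees, none past 1 either way. Its arguments: {"type":"object","properties":{"motion":{"type":"array"},"fingers":{"type":"number"},"grip_force":{"type":"number"}},"required":["motion"]}

```bash
mkdir -p pics; cat > h.py <<'E'
import numpy as np, cv2
from station import bot
def cam(n,save=None):
    c=bot.read_camera(n)
    if save: cv2.imwrite('pics/'+save,cv2.cvtColor(c['pixels'],cv2.COLOR_RGB2BGR))
    H=c['pixels'].shape[0]; f=H/2/np.tan(np.radians(c['fovy'])/2)
    z=c['range_z']; v,u=np.mgrid[0:480,0:640]
    P=np.stack([(u-c['cx'])/f*z,(v-c['cy'])/f*z,z],-1)
    W=P@c['pose'][:3,:3].T+c['pose'][:3,3]
    W[z==0]=np.nan
    return c,f,W
E
python3 - <<'E'
from h import *
for n in ['scene','top']:
    c,f,W=cam(n,n+'0.png'); print(n,f,c['cx'],c['cy'],c['pose'].round(3).tolist(), np.isfinite(W[...,0]).mean())
print(bot.get_obs())
E
```

```text
scene 555.6120256543837 314.33469954193885 255.47219448662167 [[-0.131, 0.944, -0.301, 1.038], [0.991, 0.125, -0.04, 0.028], [-0.0, -0.304, -0.953, 1.359], [0.0, 0.0, 0.0, 1.0]] 0.9960546875
top 452.6589999312207 319.07672062957926 236.79825411877087 [[-0.017, -0.993, 0.114, 0.5], [-1.0, 0.018, 0.007, -0.041], [-0.009, -0.114, -0.993, 1.281], [0.0, 0.0, 0.0, 1.0]] 0.9959537760416667
{'t': 0.1, 'q': array([ 1.13687366,  0.47771812,  0.02237528,  1.55634691, -0.01148552,
        1.10926425, -0.08307192]), 'joint_vel': array([ 0.00086412, -0.00221364, -0.00038778, -0.00210159,  0.00118066,
       -0.00106921,  0.00184339]), 'joint_torque': array([ 4.37809809e-03, -5.97755313e+01,  1.61396038e+00, -2.81953132e+01,
        1.29218650e-02,  5.01277100e-03, -1.73568236e-05]), 'eef_pos': array([ 0.21586073, -0.6390058 ,  0.2304255 ]), 'tool_rot': array([-7.78463478e-04,  9.86756874e-01,  1.62204271e-01, -2.01090257e-04]), 'contact_force': array([-0.08382467, -0.54277897, -0.1346775 ]), 'torque': array([ 0.00991595, -0.00937939,  0.0452224 ]), 'gripper_width': 1.002377553886528}
```

```bash
ls pics
```

```text
scene0.png
top0.png
```

View pics/scene0.png

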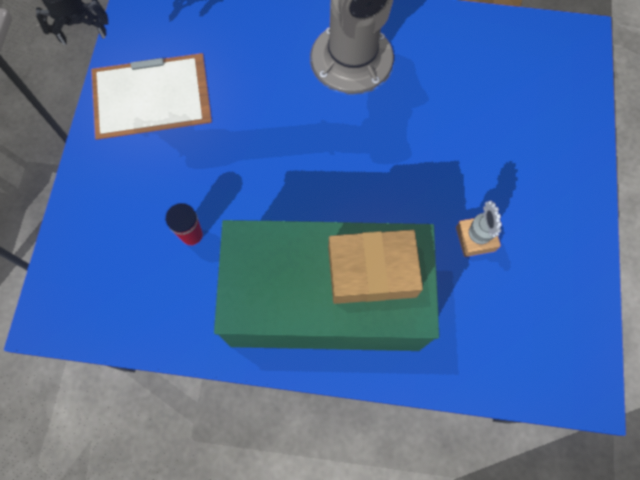

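View pics/top0.png

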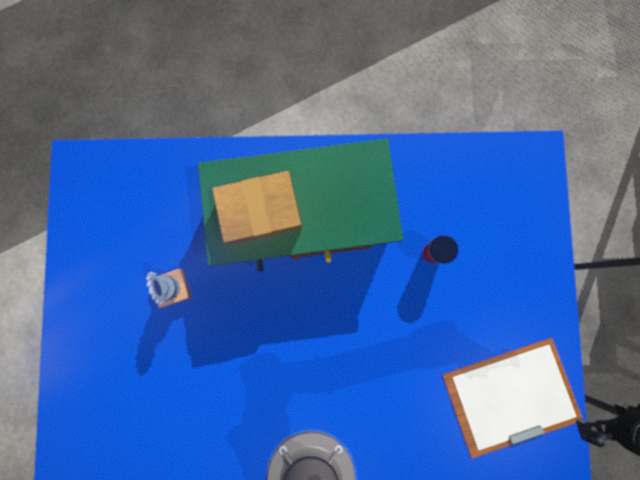

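```bash
python3 - <<'E'
from h import *
for n in ['top','scene']:
    c,f,W=cam(n); p=c['pixels'].astype(int); hsv=cv2.cvtColor(c['pixels'],cv2.COLOR_RGB2HSV)
    g=((hsv[...,0]>60)&(hsv[...,0]<95)&(hsv[...,1]>80)&(W[...,2]>0.185)&(W[...,2]<0.21)).astype(np.uint8)
    br=((W[...,2]>0.185)&(W[...,2]<0.3)&(W[...,0]>0.45)&(abs(W[...,1])<0.5)).astype(np.uint8)
    # roof incl carton
    k=W[(g>0)]; print(n,len(k),'roof z',np.nanmedian(k[:,2]))
    n_,l,s,ce=cv2.connectedComponentsWithStats(g); i=1+np.argmax(s[1:,4]); pts=W[l==i]
    r=cv2.minAreaRect(pts[:,:2].astype(np.float32)*1000); print(r); print(cv2.boxPoints(r).round(1).tolist())
    for nm,m in [('yellow',(hsv[...,0]>20)&(hsv[...,0]<35)&(hsv[...,1]>170)&(W[...,2]<0.16)),('black',(p.max(-1)<45)&(W[...,2]>0.07)&(W[...,2]<0.15)&(W[...,0]>0.35)&(abs(W[...,1])<0.5))]:
        q=W[m]; v,u=np.where(m)
        if len(q): print(nm,len(q),u.mean(),v.mean(),np.median(q,0).round(4),q.min(0).round(3),q.max(0).round(3))
    # objects
    for nm,m in [('carton',(W[...,2]>0.24)&(W[...,2]<0.3)&(W[...,0]>0.45)&(abs(W[...,1])<0.4))]:
        q=W[m]; r=cv2.minAreaRect(q[:,:2].astype(np.float32)*1000);print(nm,r)
    for nm,lo,hi in [('tall L',0.1,0.6),('tall R',-0.6,-0.1)]:
        m=(W[...,2]>0.02)&(W[...,2]<0.2)&(W[...,0]>0.25)&(W[...,0]<0.9)&(W[...,1]>lo)&(W[...,1]<hi)&~((hsv[...,0]>60)&(hsv[...,0]<95))
        n_,l,s,ce=cv2.connectedComponentsWithStats(m.astype(np.uint8))
        for i in range(1,n_):
            if s[i,4]>60:
                q=W[l==i];print(nm,s[i],q.min(0).round(3),q.max(0).round(3))
E
```

```text
top 14128 roof z 0.19517607594243525
((713.3418579101562, 13.66192626953125), (255.5644073486328, 471.251708984375), 6.402834415435791)
[[560.0999755859375, 233.60000610351562], [612.5999755859375, -234.6999969482422], [866.5999755859375, -206.1999969482422], [814.0999755859375, 262.1000061035156]]
yellow 23 327.5652173913044 256.0869565217391 [ 0.5836 -0.0551  0.112 ] [ 0.573 -0.058  0.092] [ 0.596 -0.05   0.118]
black 4 260.0 266.5 [0.5587 0.1187 0.1256] [0.552 0.116 0.125] [0.565 0.122 0.129]
carton ((690.8165283203125, 108.13927459716797), (132.45286560058594, 180.599609375), 12.007843017578125)
tall L [198 154  66  12  77] [0.808 0.101 0.191] [0.833 0.263 0.199]
tall L [205 187  40  79 557] [0.561 0.148 0.182] [0.752 0.243 0.2  ]
tall L [253 258  12  13  74] [0.55  0.1   0.088] [0.58  0.127 0.198]
tall L [ 147  269   44   39 1193] [0.457 0.324 0.02 ] [0.56  0.411 0.185]
tall R [345 138  59 103 197] [ 0.613 -0.237  0.187] [ 0.869 -0.102  0.2  ]
tall R [424 235  35  29 780] [ 0.56  -0.387  0.021] [ 0.631 -0.315  0.139]
tall R [345 245  27   6  70] [ 0.601 -0.171  0.068] [ 0.613 -0.101  0.087]
scene 18351 roof z 0.1948106398994225
((714.3043823242188, 12.7891845703125), (258.237060546875, 473.64044189453125), 6.328592300415039)
[[559.9000244140625, 233.89999389648438], [612.0999755859375, -236.8000030517578], [868.7000122070312, -208.39999389648438], [816.5, 262.3999938964844]]
carton ((689.5458984375, 107.55908966064453), (132.61024475097656, 180.58993530273438), 11.894172668457031)
tall L [ 458  201   43   54 1523] [0.468 0.325 0.02 ] [0.563 0.43  0.188]
tall R [ 166  203   36   41 1045] [ 0.559 -0.389  0.021] [ 0.632 -0.315  0.139]
```

```bash
python3 - <<'E'
from h import *
c,f,W=cam('top')
x=cv2.cvtColor(c['pixels'],cv2.COLOR_RGB2BGR)[225:295,190:420]
cv2.imwrite('pics/zoom1.png',cv2.resize(x,None,fx=3.4,fy=3.4,interpolation=cv2.INTER_CUBIC))
E
```

```text
(no output)
```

View pics/zoom1.png

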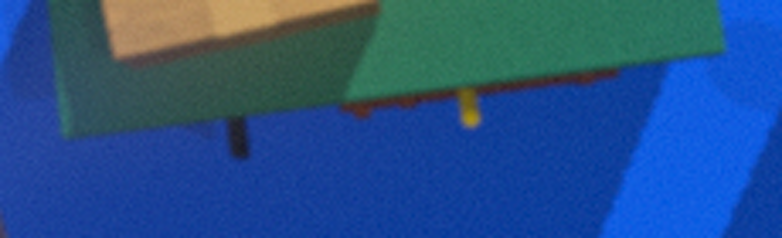

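```bash
cat >> h.py <<'E'
def ray(c,f,u,v,z):
    d=np.stack([(np.asarray(u)-c['cx'])/f,(np.asarray(v)-c['cy'])/f,np.ones(np.shape(u))],-1)@c['pose'][:3,:3].T
    o=c['pose'][:3,3]; return o+d*((z-o[2])/d[...,2])[...,None]
E
python3 - <<'E'
from h import *
for n in ['top','scene']:
    c,f,W=cam(n); hsv=cv2.cvtColor(c['pixels'],cv2.COLOR_RGB2HSV)
    m=((W[...,2]>0.185)&(W[...,2]<0.30)&(W[...,0]>0.45)&(abs(W[...,1])<0.3)&(hsv[...,0]<98)).astype(np.uint8)
    cs,_=cv2.findContours(m,cv2.RETR_EXTERNAL,cv2.CHAIN_APPROX_NONE); k=max(cs,key=cv2.contourArea)[:,0].astype(float)
    P=ray(c,f,k[:,0],k[:,1],0.195)[:,:2]*1000
    a=np.radians(6.35)
    for it in range(3):
        ex=np.array([np.cos(a),np.sin(a)]);ey=np.array([-ex[1],ex[0]])
        X=P@ex;Y=P@ey
        fr=abs(X-np.median(X[X<X.min()+8]))<4; fr&=(Y>Y.min()+20)&(Y<Y.max()-20)
        vx,vy,x0,y0=cv2.fitLine(P[fr].astype(np.float32),cv2.DIST_HUBER,0,.01,.01).ravel()
        a=np.arctan2(-vx*np.sign(vy),vy*np.sign(vy))
    xf=np.median(X[fr]); 
    def edge(A,B,hi):
        s=(A>A.max()-6) if hi else (A<A.min()+6)
        s&=(B>B.min()+20)&(B<B.max()-20); return np.median(A[s])
    print(n,np.degrees(a),'front',xf,'back',edge(X,Y,1),'right',edge(Y,X,0),'left',edge(Y,X,1))
E
```

```text
top 6.173723 front 584.3936378277513 back 836.8413733657428 right -297.3209484378334 left 171.09533814240467
scene 6.3129225 front 585.0361191381078 back 840.0590456141956 right -301.18335425964665 left 168.84538967559718
```

```bash
cat >> h.py <<'E'
from scipy.spatial.transform import Rotation as R
A=np.radians(6.25); EX=np.array([np.cos(A),np.sin(A),0]);EY=np.array([-EX[1],EX[0],0]);O=np.array([.7205,.0437,0]);EZ=np.array([0,0,1.])
def c2w(x,y,z): return O+EX*x/1000+EY*y/1000+EZ*z/1000
def w2c(p): d=np.asarray(p)-O; return np.array([d@EX,d@EY,d[2]])*1000
def tool(t,yaw=0): # tilt deg; tool y=-cab y
    t=np.radians(t); z=EX*np.sin(t)-EZ*np.cos(t); y=-EY; return R.from_matrix(np.c_[np.cross(y,z),y,z])
def cur():
    o=bot.get_obs(); q=o['tool_rot']; return o,np.array(o['eef_pos']),R.from_quat([q[1],q[2],q[3],q[0]])
def go(p,r):
    o,p0,r0=cur(); s=r0.inv().apply(p-p0)/.4; w=(r0.inv()*r).as_rotvec()
    print('shift',s.round(4),'turn',(w/2/np.pi).round(4),'dist mm',np.linalg.norm(p-p0)*1e3,'deg',np.degrees(np.linalg.norm(w)))
def st():
    o,p,r=cur(); z=r.as_matrix()[:,2]
    print('t',round(o['t'],2),'tcp cab',w2c(p).round(1),'z cab',[round(float(z@e),3) for e in(EX,EY,EZ)],'ydoty',round(float(r.as_matrix()[:,1]@-EY),4),'F cab',[round(float(o['contact_force']@e),1) for e in(EX,EY,EZ)],'w',round(o['gripper_width']*85.4,1),'q',o['q'].round(2))
E
python3 - <<'E'
from h import *
st()
go(np.array([.42,-.12,.27]),R.from_matrix(tool(0).as_matrix()))
go(np.array([.42,-.12,.27]),cur()[2])
E
```

```text
t 0.35 tcp cab [-575.8 -624.1  231.1] z cab [-0.0, 0.0, -1.0] ydoty 0.9766 F cab [-0.5, -0.5, -0.7] w 85.4 q [ 1.14  0.48  0.02  1.56 -0.01  1.11 -0.08]
shift [ 0.8987 -1.067  -0.0969] turn [-0.0001  0.      0.0345] dist mm 559.3438060260836 deg 12.419180245247356
shift [ 0.8987 -1.067  -0.0969] turn [0. 0. 0.] dist mm 559.3438060260836 deg 0.0
```

{"fn": "play_rows", "kwargs": {"motion": [[[0.08,-0.1,-0.03],[0,0,0]],[[0.16,-0.19,-0.06],[0,0,0]],[[0.24,-0.28,-0.1],[0,0,0.01]],[[0.32,-0.37,-0.1],[0,0,0.02]],[[0.4,-0.46,-0.1],[0,0,0.025]],[[0.47,-0.55,-0.1],[0,0,0.03]],[[0.52,-0.62,-0.1],[0,0,0.0345]],[[0.55,-0.65,-0.1],[0,0,0.0345]]], "fingers": 42, "grip_force": 50}}

```text
t: 1.15
eef_pos: [0.3422, -0.3193, 0.2715]
tool_rot: [-0.0, 0.998, 0.056, 0.0]
contact_force: [-0.0, 0.5, 0.8]
gripper_width: 0.491
```

```bash
python3 - <<'E'
from h import *
st()
T=40
r=tool(T); s=np.radians(35); gp=np.array([-124-37*np.sin(s),-83,75+37*np.cos(s)])
t=np.radians(T); tz=np.array([np.sin(t),0,-np.cos(t)])
tcp=gp+19*tz; pre=tcp-110*tz; print('tcp',tcp,'pre',pre,c2w(*pre))
go(c2w(*pre),r)
E
```

```text
t 1.15 tcp cab [-415.6 -319.7  271.5] z cab [0.0, 0.001, -1.0] ydoty 1.0 F cab [0.0, 0.5, 0.8] w 42.0 q [ 0.73  0.1  -0.13  1.97  0.01  1.07 -0.85]
tcp [-133.00936356  -83.           90.75378122] pre [-203.71600063  -83.          175.01866996] [ 0.52703077 -0.0609846   0.17501867]
shift [ 0.5315 -0.5898  0.2417] turn [-0.0003  0.1111  0.0004] dist mm 331.9828047216865 deg 39.98324595109548
```

{"fn": "play_rows", "kwargs": {"motion": [[[0.07,-0.09,0],[0,0.02,0]],[[0.14,-0.18,0],[0,0.04,0]],[[0.2,-0.27,0],[0,0.06,0]],[[0.26,-0.36,0.0],[0,0.08,0]],[[0.32,-0.45,0.03],[0,0.1,0]],[[0.36,-0.53,0.06],[0,0.111,0]],[[0.39,-0.58,0.09],[0,0.111,0]],[[0.4,-0.59,0.12],[0,0.111,0]]]}}

```text
t: 1.95
eef_pos: [0.4719, -0.0736, 0.2337]
tool_rot: [-0.02, 0.939, 0.058, 0.339]
contact_force: [0.9, -0.7, -0.4]
gripper_width: 0.495
```

```bash
python3 - <<'E'
from h import *
st()
r=tool(40)
go(c2w(-203.7,-83,175),r)
go(c2w(-133,-83,90.7),r)
E
```

```text
t 1.95 tcp cab [-259.9  -89.5  233.7] z cab [0.639, 0.007, -0.769] ydoty 0.9999 F cab [0.8, -0.8, -0.4] w 42.2 q [ 0.99 -0.06 -0.79  2.43 -1.25  0.25 -0.11]
shift [ 0.0144 -0.0146  0.2027] turn [-0.0012  0.0008  0.0018] dist mm 81.48661457755836 deg 0.8111579998860379
shift [ 0.0157 -0.0126  0.4777] turn [-0.0012  0.0008  0.0018] dist mm 191.25877101497503 deg 0.8111579998860379
```

{"fn": "play_rows", "kwargs": {"motion": [[[0.005,-0.005,0.05],[0,0,0]],[[0.01,-0.01,0.1],[0,0,0]],[[0.014,-0.014,0.15],[0,0,0]],[[0.0145,-0.0145,0.19],[-0.0012,0.0008,0.0018]],[[0.0145,-0.0145,0.203],[-0.0012,0.0008,0.0018]]]}}

```text
t: 2.45
eef_pos: [0.5016, -0.0742, 0.2114]
tool_rot: [-0.027, 0.941, 0.055, 0.332]
contact_force: [1.1, -0.4, -0.4]
gripper_width: 0.488
```

```bash
python3 - <<'E'
from h import *
st()
r=tool(40)
go(c2w(-133,-83,90.7),r)
for n in ['top','scene']:
    c,f,W=cam(n)
    b=cv2.cvtColor(c['pixels'],cv2.COLOR_RGB2BGR)
    x=b[180:330,220:420] if n=='top' else b[130:280,230:430]
    cv2.imwrite(f'pics/{n}2.png',cv2.resize(x,None,fx=4,fy=4,interpolation=cv2.INTER_CUBIC))
E
```

```text
t 2.45 tcp cab [-230.4  -93.4  211.4] z cab [0.627, 0.018, -0.778] ydoty 0.9998 F cab [1.0, -0.5, -0.4] w 41.7 q [ 0.3   0.02 -0.16  2.42 -1.36  0.17 -0.02]
shift [ 0.0004 -0.0189  0.3881] turn [-0.0029  0.0031  0.0001] dist mm 155.4278170765297 deg 1.5364721800463637
```

View pics/top2.png

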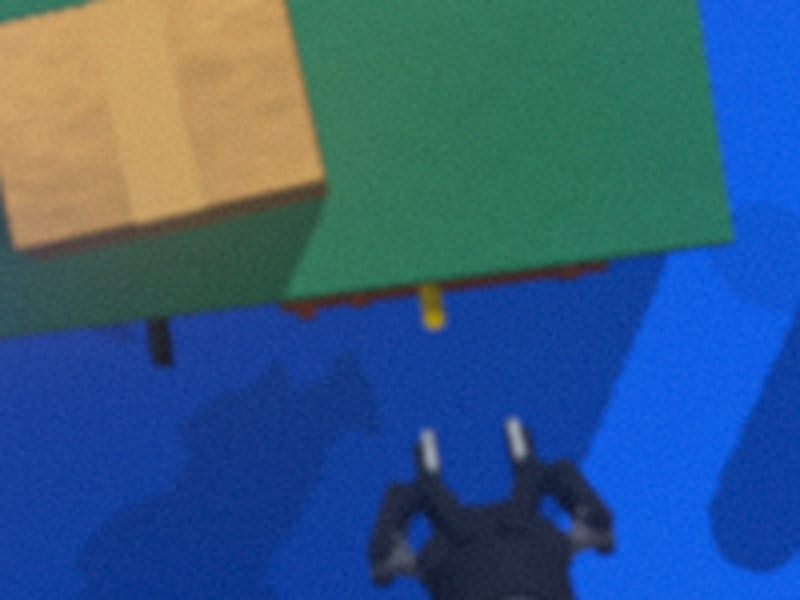

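```bash
cat > data.py <<'E'
D=[([1.13687366,0.47771812,0.02237528,1.55634691,-0.01148552,1.10926425,-0.08307192],[0.21586073,-0.6390058,0.2304255],[-7.78e-4,.986756874,.162204271,-2.01e-4]),
([0.73,0.1,-0.13,1.97,0.01,1.07,-0.85],[0.3422,-0.3193,0.2715],[0,.998,.056,0]),
([0.99,-0.06,-0.79,2.43,-1.25,0.25,-0.11],[0.4719,-0.0736,0.2337],[-.02,.939,.058,.339])]
E
python3 - <<'E'
from h import *
from data import D
import itertools
o=bot.get_obs(); e=(o['q'].tolist(),o['eef_pos'].tolist(),o['tool_rot'].tolist()); print(e)
open('data.py','a').write(f'D.append({e!r})\n')
D.append(e)
res=[]
for s in itertools.product([1,-1],repeat=4):
  for s2 in itertools.product([1,-1],repeat=3):
    rs=[]
    for q,p,w in D:
        sg=[s[0],s2[0],s[1],s2[1],s[2],s2[2],s[3]]
        M=R.from_euler('ZYZYZYZ',np.array(q)*sg) if 0 else None
        M=R.identity()
        for i in range(7): M=M*R.from_euler('z' if i%2==0 else 'y',q[i]*sg[i])
        # const right
        rs.append((M,R.from_quat([w[1],w[2],w[3],w[0]])))
    C=[m.inv()*t for m,t in rs]
    m=R.concatenate(C).mean(); err=max(np.degrees((m.inv()*c).magnitude()) for c in C)
    res.append((err,sg,m.as_euler('xyz',degrees=True).round(1).tolist()))
    # const left: base yaw
res.sort(key=lambda a:a[0])
for r in res[:4]: print(r)
E
```

```text
([0.2898254053779566, 0.02187126875230926, -0.16269056978436733, 2.4232635869042873, -1.357536823275196, 0.16969040361682797, -0.023360593838475167], [0.5025607843940735, -0.07165205188427454, 0.21150578033542844], [-0.0274753037060819, 0.9411993412072083, 0.05724290628474289, 0.3318315197166353])
(np.float64(0.6680862239865863), [-1, 1, -1, 1, -1, 1, -1], [-0.0, -0.1, 90.1])
(np.float64(20.002256798207647), [1, 1, 1, 1, 1, 1, 1], [4.8, 0.7, -107.9])
(np.float64(40.0674196483613), [-1, -1, -1, -1, -1, -1, -1], [0.7, 39.4, 90.4])
(np.float64(40.46003448335255), [-1, -1, -1, 1, -1, 1, -1], [14.1, -3.1, 88.9])
```

```bash
python3 - <<'E'
from h import *
from data import D
def basis(q):
    sg=[-1,1,-1,1,-1,1,-1]; M=R.identity(); Rs=[M]
    for i in range(7):
        M=M*R.from_euler('z' if i%2==0 else 'y',q[i]*sg[i]); Rs.append(M)
    x=[1,0,0];z=[0,0,1]
    return np.c_[Rs[0].apply(z),Rs[2].apply(z),Rs[4].apply(z),Rs[6].apply(z),Rs[3].apply(x),Rs[5].apply(x),Rs[6].apply(x)]
w=[10,1,1,10]
B=np.vstack([basis(q)*k for (q,p,_),k in zip(D,w)]);y=np.concatenate([np.array(p)*k for (q,p,_),k in zip(D,w)])
for n in [4,5,6,7]:
    s,r,_,sv=np.linalg.lstsq(B[:,:n],y,rcond=None); print(n,s.round(4),(np.abs(B[:,:n]@s-y)*1e3).round(1).tolist(),sv.round(2))
E
```

```text
4 [0.3006 0.4951 0.5    0.2739] [575.5, 223.8, 125.9, 59.9, 41.2, 8.9, 17.9, 36.0, 13.7, 34.6, 537.8, 125.4] [25.47 11.67  4.52  1.71]
5 [ 0.3765  0.1391  0.4277 -0.0371  0.252 ] [521.4, 244.7, 1.4, 186.4, 41.6, 51.2, 31.0, 43.5, 9.3, 4.2, 18.7, 4.7] [26.44 16.57  5.56  2.22  0.98]
6 [ 0.3413  0.218   0.4198  0.03    0.2131 -0.0124] [530.0, 247.9, 0.0, 159.8, 24.4, 45.8, 28.1, 37.3, 8.5, 1.9, 6.7, 5.5] [27.28 18.27 10.41  4.58  2.2   0.3 ]
7 [ 0.6837  0.1173  0.5526  0.1909  0.009   0.1284 -0.172 ] [520.1, 242.3, 3.6, 168.9, 26.4, 39.4, 51.1, 43.9, 3.1, 5.6, 4.5, 0.6] [27.28 22.18 11.52  4.89  4.58  0.3   0.18]
```

```bash
python3 - <<'E'
from h import *
from data import D
import itertools
def basis(q):
    sg=[-1,1,-1,1,-1,1,-1]; M=R.identity(); Rs=[M]
    for i in range(7):
        M=M*R.from_euler('z' if i%2==0 else 'y',q[i]*sg[i]); Rs.append(M)
    x=[1,0,0];y=[0,1,0];z=[0,0,1]
    return np.c_[Rs[0].apply(z),Rs[2].apply(z),Rs[4].apply(z),Rs[6].apply(z),Rs[1].apply(y),Rs[3].apply(y),Rs[5].apply(y),Rs[3].apply(x),Rs[4].apply(x),Rs[6].apply(x)]
w=[10,1,1,3]
B=np.vstack([basis(q)*k for (q,p,_),k in zip(D,w)]);y=np.concatenate([np.array(p)*k for (q,p,_),k in zip(D,w)])
for c in [[],[7],[9],[7,8],[7,9],[7,8,9]]:
    c=[0,1,2,3,4,5,6]+c
    s,r,_,sv=np.linalg.lstsq(B[:,c],y,rcond=None); print(c,s.round(4),(np.abs(B[:,c]@s-y)*1e3).round(1).tolist(),sv.round(2))
E
```

```text
[0, 1, 2, 3, 4, 5, 6] [ 2.866e-01  5.426e-01  4.721e-01  3.275e-01 -3.050e-02 -3.140e-02
 -5.000e-04] [0.6, 0.1, 0.3, 5.0, 2.9, 1.5, 0.4, 0.3, 0.2, 0.2, 0.3, 0.7] [18.33 17.97 10.28  3.15  1.26  0.88  0.36]
[0, 1, 2, 3, 4, 5, 6, 7] [ 0.2837  0.5496  0.4736  0.3325 -0.0291 -0.0339  0.0006 -0.0051] [0.4, 0.2, 0.0, 2.6, 4.4, 0.3, 0.0, 0.3, 0.5, 0.0, 0.1, 0.1] [19.22 17.99 13.43  3.41  1.41  1.04  0.44  0.26]
[0, 1, 2, 3, 4, 5, 6, 9] [ 0.264   0.5502  0.4826  0.307  -0.0268 -0.0464  0.0108  0.0129] [0.4, 0.2, 0.2, 2.8, 4.1, 1.6, 0.7, 1.1, 0.3, 0.2, 0.3, 0.1] [18.33 17.99 14.53  3.36  2.22  0.88  0.42  0.07]
[0, 1, 2, 3, 4, 5, 6, 7, 8] [ 2.707e-01  5.521e-01  4.678e-01  3.292e-01 -2.810e-02 -3.410e-02
 -3.000e-04 -3.600e-03 -6.200e-03] [0.4, 0.2, 0.1, 2.2, 4.4, 1.2, 0.0, 0.3, 0.4, 0.1, 0.0, 0.0] [20.93 17.99 14.79  3.48  2.05  1.39  0.47  0.27  0.06]
[0, 1, 2, 3, 4, 5, 6, 7, 9] [ 0.2811  0.55    0.4748  0.3294 -0.0287 -0.0356  0.0019 -0.0047  0.0017] [0.4, 0.2, 0.0, 2.5, 4.4, 0.4, 0.1, 0.4, 0.5, 0.0, 0.1, 0.1] [19.55 18.   16.47  3.42  2.9   1.07  0.5   0.26  0.04]
[0, 1, 2, 3, 4, 5, 6, 7, 8, 9] [ 0.2748  0.5525  0.4549  0.3451 -0.0292 -0.0239 -0.0094 -0.0052 -0.012
 -0.0102] [0.4, 0.2, 0.1, 2.2, 4.3, 1.2, 0.5, 0.3, 0.5, 0.1, 0.2, 0.0] [20.93 18.02 17.9   3.54  3.31  1.74  0.51  0.27  0.06  0.03]
```

```bash
cat > kin.py <<'E'
from h import *
from scipy.optimize import least_squares
L=[.2866,.5426,.4721,.3275]; Y1,Y2=-.0305,-.0314
LO=np.array([-2.96,-.34,-1.41,.24,-1.37,.17,-2.96]);HI=np.array([2.96,2.1,1.46,2.44,4.51,1.92,2.96])
SG=[-1,1,-1,1,-1,1,-1]
def rot(i,a):
    c,s=np.cos(a),np.sin(a)
    return np.array([[c,-s,0],[s,c,0],[0,0,1]]) if i%2==0 else np.array([[c,0,s],[0,1,0],[-s,0,c]])
def fk(q):
    M=np.eye(3);Rs=[M]
    for i in range(7): M=M@rot(i,q[i]*SG[i]);Rs.append(M)
    p=Rs[0][:,2]*L[0]+Rs[2][:,2]*L[1]+Rs[4][:,2]*L[2]+Rs[6][:,2]*L[3]+Rs[1][:,1]*Y1+Rs[3][:,1]*Y2
    return p,M@rot(0,np.pi/2)
def ik(p,r,q0,reg=0.0,margin=0.05):
    Rm=r.as_matrix()
    def f(q):
        a,b=fk(q); e=.5*(np.cross(b[:,0],Rm[:,0])+np.cross(b[:,1],Rm[:,1])+np.cross(b[:,2],Rm[:,2]))
        return np.r_[(a-p)*10,e*3,reg*(q-q0)]
    s=least_squares(f,np.clip(q0,LO+margin+.001,HI-margin-.001),bounds=(LO+margin,HI-margin))
    a,b=fk(s.x); return s.x,np.linalg.norm(a-p)*1e3,np.degrees(R.from_matrix(b.T@Rm).magnitude())
E
python3 - <<'E'
from kin import *
rng=np.random.default_rng(0)
pts={'grip':(-133,-83,90.7),'pre':(-203.7,-83,175)}
for T in [25,30,35,40]:
  t=np.radians(T);tz=np.array([np.sin(t),0,-np.cos(t)]);s=np.radians(35)
  gp=np.array([-124-37*np.sin(s),-83,75+37*np.cos(s)])
  for back in [0,80]:
   for flip in [0,1]:
    r=tool(T)
    if flip: r=r*R.from_euler('z',180,degrees=True)
    sols=[]
    for k in range(60):
        q0=rng.uniform(LO,HI); q,e,a=ik(c2w(*(gp+19*tz-back*tz)),r,q0)
        if e<1 and a<.5: sols.append((min(np.minimum(q-LO,HI-q)),q))
    sols.sort(key=lambda x:-x[0])
    print(T,back,flip,len(sols),[ (round(m,2),q.round(2).tolist()) for m,q in sols[:3]])
E
```

```text
25 0 0 7 [(np.float64(0.27), [0.79, 0.59, -0.96, 2.15, 1.23, 0.44, -2.53]), (np.float64(0.14), [0.63, 0.5, -0.74, 2.15, 1.08, 0.31, -2.43]), (np.float64(0.09), [0.55, 0.47, -0.64, 2.16, 0.99, 0.26, -2.36])]
25 0 1 14 [(np.float64(0.3), [0.89, 0.67, -1.1, 2.14, 1.32, 0.54, 0.56]), (np.float64(0.29), [0.9, 0.68, -1.12, 2.14, 1.33, 0.56, 0.56]), (np.float64(0.24), [0.76, 0.57, -0.92, 2.15, 1.21, 0.41, 0.62])]
25 80 0 10 [(np.float64(0.18), [-0.68, 0.29, 0.83, 2.26, -0.89, 0.38, -0.59]), (np.float64(0.18), [-0.76, 0.32, 0.95, 2.26, -0.99, 0.42, -0.5]), (np.float64(0.18), [-0.89, 0.41, 1.14, 2.26, -1.15, 0.52, -0.34])]
25 80 1 6 [(np.float64(0.25), [0.9, 0.38, -1.02, 2.17, 0.76, 0.42, 1.02]), (np.float64(0.16), [0.67, 0.3, -0.73, 2.18, 0.47, 0.33, 1.27]), (np.float64(0.13), [0.47, 0.26, -0.5, 2.19, 0.25, 0.3, 1.47])]
30 0 0 13 [(np.float64(0.15), [0.88, 0.63, -1.05, 2.2, 1.56, 0.45, -2.81]), (np.float64(0.12), [0.77, 0.56, -0.91, 2.2, 1.54, 0.35, -2.84]), (np.float64(0.12), [0.75, 0.54, -0.87, 2.21, 1.54, 0.32, -2.84])]
30 0 1 8 [(np.float64(0.24), [0.92, 0.67, -1.12, 2.2, 1.57, 0.5, 0.34
[... 1477 characters left out ...]
 2.56, 0.34, 2.43]), (np.float64(0.12), [0.51, 0.47, -0.55, 2.32, 2.78, 0.31, 2.16])]
40 0 1 13 [(np.float64(0.14), [0.98, 0.73, -1.16, 2.3, 2.12, 0.54, -0.12]), (np.float64(0.14), [0.87, 0.63, -0.99, 2.3, 2.25, 0.44, -0.32]), (np.float64(0.13), [0.83, 0.6, -0.95, 2.31, 2.3, 0.42, -0.39])]
40 80 0 5 [(np.float64(0.07), [1.05, 0.42, -1.12, 2.37, 2.1, 0.28, 2.89]), (np.float64(0.07), [1.02, 0.4, -1.09, 2.37, 2.14, 0.26, 2.85]), (np.float64(0.07), [1.0, 0.39, -1.06, 2.37, 2.18, 0.25, 2.8])]
40 80 1 10 [(np.float64(0.07), [1.19, 0.56, -1.33, 2.37, 1.9, 0.42, 0.02]), (np.float64(0.07), [1.18, 0.54, -1.31, 2.37, 1.91, 0.41, -0.01]), (np.float64(0.07), [1.16, 0.52, -1.28, 2.37, 1.94, 0.38, -0.04])]
```

```bash
cat > sim.py <<'E'
from kin import *
def err(q,p,Rm):
    a,b=fk(q); return np.r_[p-a,R.from_matrix(Rm@b.T).as_rotvec()]
def jac(q):
    J=np.zeros((6,7));a,b=fk(q)
    for i in range(7):
        d=q.copy();d[i]+=1e-5;a2,b2=fk(d);J[:,i]=np.r_[(a2-a)/1e-5,R.from_matrix(b2@b.T).as_rotvec()/1e-5]
    return J
def step(q,p,r,n=20,lam=.02):
    a,b=fk(q); d=p-a; nd=np.linalg.norm(d); w=(R.from_matrix(b).inv()*r).as_rotvec(); nw=np.linalg.norm(w)
    pt=a+d*min(1,.05/max(nd,1e-9)); rt=(R.from_matrix(b)*R.from_rotvec(w*min(1,np.radians(8.59)/max(nw,1e-9)))).as_matrix()
    q1=q.copy()
    for _ in range(n):
        J=jac(q1); e=err(q1,pt,rt)
        q1=np.clip(q1+J.T@np.linalg.solve(J@J.T+lam**2*np.eye(6),e),LO,HI)
    vm=np.array([2.39,2.39]+[3.14]*5)*.07; k=min(1,(vm/np.maximum(abs(q1-q),1e-9)).min())
    return q+(q1-q)*k
def call(q,rows):
    a,b=fk(q)
    for s,w in rows:
        p=a+b@(np.array(s)*.4); r=R.from_matrix(b)*R.from_rotvec(np.array(w)*2*np.pi); q=step(q,p,r)
    return q
def desc(q):
    a,b=fk(q); return w2c(a).round(1).tolist(),[round(float(b[:,2]@e),3) for e in(EX,EY,EZ)],q.round(2).tolist()
E
python3 - <<'E'
from sim import *
from data import D
rows2=[[[0.07,-0.09,0],[0,0.02,0]],[[0.14,-0.18,0],[0,0.04,0]],[[0.2,-0.27,0],[0,0.06,0]],[[0.26,-0.36,0.0],[0,0.08,0]],[[0.32,-0.45,0.03],[0,0.1,0]],[[0.36,-0.53,0.06],[0,0.111,0]],[[0.39,-0.58,0.09],[0,0.111,0]],[[0.4,-0.59,0.12],[0,0.111,0]]]
rows3=[[[0.005,-0.005,0.05],[0,0,0]],[[0.01,-0.01,0.1],[0,0,0]],[[0.014,-0.014,0.15],[0,0,0]],[[0.0145,-0.0145,0.19],[-0.0012,0.0008,0.0018]],[[0.0145,-0.0145,0.203],[-0.0012,0.0008,0.0018]]]
print(desc(call(np.array(D[1][0]),rows2)))
print(desc(call(np.array(D[2][0]),rows3)))
st()
E
```

```text
([-235.5, -81.9, 243.0], [0.669, 0.007, -0.743], [0.36, -0.06, -0.25, 2.44, -1.34, 0.17, -0.06])
([-225.2, 10.4, 203.1], [0.625, 0.32, -0.712], [1.32, 0.32, -1.31, 2.4, -1.37, 0.17, 0.24])
t 2.55 tcp cab [-229.2  -90.9  211.5] z cab [0.628, 0.022, -0.778] ydoty 0.9998 F cab [-0.3, 0.6, 0.6] w 41.6 q [ 0.29  0.02 -0.16  2.42 -1.36  0.17 -0.02]
```

```bash
python3 - <<'E'
from sim import *
q=np.array(bot.get_obs()['q'])
def toward(q,p,r,n):
    for _ in range(n): q=step(q,p,r)
    print(desc(q)); return q
F=R.from_euler('z',180,degrees=True); H=R.from_euler('z',-90,degrees=True)
q=toward(q,c2w(-270,-85,240),tool(12),8)
q=toward(q,c2w(-270,-85,240),tool(12)*H,14)
q=toward(q,c2w(-270,-85,240),tool(12)*H*H,14)
q=toward(q,c2w(-240,-85,220),tool(25)*F,8)
q=toward(q,c2w(-195,-83,180),tool(35)*F,10)
q=toward(q,c2w(-133,-83,90.7),tool(35)*F,10)
q=toward(q,c2w(-133,-140,90.7),tool(35)*F,10)
E
```

```text
([-270.0, -85.0, 240.0], [0.208, 0.0, -0.978], [0.24, 0.03, -0.2, 2.15, -0.04, 0.76, -1.4])
([-270.0, -85.0, 240.0], [0.208, -0.0, -0.978], [0.27, 0.03, -0.24, 2.15, -0.03, 0.76, 0.17])
([-270.0, -85.0, 240.0], [0.208, 0.0, -0.978], [0.31, 0.03, -0.28, 2.15, -0.03, 0.76, 1.74])
([-240.0, -85.0, 220.0], [0.423, 0.0, -0.906], [0.34, 0.02, -0.28, 2.27, -0.16, 0.42, 1.87])
([-207.7, -58.6, 174.2], [0.537, 0.075, -0.84], [0.23, 0.13, -0.19, 2.36, -0.92, 0.17, 2.63])
([-159.7, 30.5, 125.4], [0.508, 0.345, -0.789], [0.63, 0.42, -0.7, 2.26, -1.32, 0.17, 2.96])
([-160.9, -27.1, 114.9], [0.515, 0.292, -0.806], [0.7, 0.44, -0.67, 2.25, -1.18, 0.17, 2.96])
```

```bash
python3 - <<'E'
from sim import *
F=R.from_euler('z',180,degrees=True)
qa=np.array([0.31,0.03,-0.28,2.15,-0.03,0.76,1.74])
# candidates at pre and grip, prefer close
rng=np.random.default_rng(1)
s=np.radians(35)
for T in [30,33,35]:
  t=np.radians(T);tz=np.array([np.sin(t),0,-np.cos(t)]); gp=np.array([-124-38*np.sin(s),-83,75+38*np.cos(s)])
  best=[]
  for k in range(30):
    q0=np.array([.95,.38,-1.07,2.25,1.1,.35,.7])+rng.normal(0,.25,7)
    q,e,a=ik(c2w(*(gp+19*tz-70*tz)),tool(T)*F,q0,margin=.08)
    if e<1 and a<.5: best.append((np.linalg.norm(q-qa),q))
  best.sort(key=lambda b:b[0])
  for d,qb in best[:1]:
    print(T,round(d,2),qb.round(2))
    q=qa.copy(); N=24
    for i in range(1,N+1):
        p,Rm=fk(qa+(qb-qa)*i/N); q=step(q,p,R.from_matrix(Rm))
        if i%6==0: print(' via',w2c(p).round(),desc(q))
    for fr in [50,30,15,0]:
        for _ in range(3): q=step(q,c2w(*(gp+19*tz-fr*tz)),tool(T)*F)
    print('grip want',(gp+19*tz).round(1),desc(q))
    for dy in [-20,-40,-60]:
        for _ in range(3): q=step(q,c2w(*(gp+19*tz+[0,dy,0])),tool(T)*F)
    print('drawn',desc(q))
E
```

```text
30 1.72 [ 0.84  0.35 -0.92  2.24  0.98  0.25  0.8 ]
 via [-254. -117.  203.] ([-254.0, -117.1, 203.2], [0.231, -0.112, -0.967], [0.28, 0.1, -0.27, 2.18, 0.18, 0.63, 1.54])
 via [-228. -130.  176.] ([-227.7, -129.6, 176.2], [0.301, -0.15, -0.942], [0.24, 0.16, -0.24, 2.21, 0.33, 0.47, 1.4])
 via [-198. -118.  157.] ([-198.0, -117.6, 157.3], [0.399, -0.11, -0.91], [0.23, 0.2, -0.23, 2.25, 0.37, 0.29, 1.35])
 via [-171.  -83.  150.] ([-182.5, -84.4, 144.4], [0.466, -0.004, -0.885], [0.41, 0.25, -0.42, 2.26, 0.26, 0.17, 1.46])
grip want [-136.3  -83.    89.7] ([-136.3, -83.0, 89.7], [0.5, -0.0, -0.866], [0.52, 0.45, -0.59, 2.22, 1.53, 0.17, 0.25])
drawn ([-136.3, -143.0, 89.7], [0.5, 0.0, -0.866], [0.72, 0.5, -0.68, 2.17, 1.28, 0.17, 0.63])
33 2.2 [ 0.93  0.39 -1.02  2.28  1.34  0.25  0.46]
 via [-259. -132.  198.] ([-259.4, -131.7, 198.0], [0.22, -0.157, -0.963], [0.27, 0.1, -0.26, 2.19, 0.27, 0.62, 1.46])
 via [-232. -149.  170.] ([-231.8, -149.0, 169.7], [0.307, -0.209, -0.929], [0.22, 0.16, -0.21, 2.24, 0.48, 0.45, 1.25])
 via [-199. -131.  152.] ([-199.1, -131.0, 151.6], [0.429, -0.
[... 453 characters left out ...]

 via [-262. -142.  196.] ([-262.5, -142.0, 195.9], [0.216, -0.187, -0.958], [0.26, 0.11, -0.25, 2.2, 0.32, 0.62, 1.41])
 via [-233. -163.  168.] ([-233.1, -162.6, 167.9], [0.316, -0.249, -0.916], [0.2, 0.17, -0.19, 2.25, 0.6, 0.43, 1.14])
 via [-198. -140.  150.] ([-198.2, -140.1, 150.0], [0.454, -0.178, -0.873], [0.14, 0.21, -0.11, 2.3, 0.8, 0.19, 0.93])
 via [-175.  -83.  148.] ([-177.1, -93.9, 146.4], [0.566, -0.034, -0.824], [0.77, 0.32, -0.81, 2.31, 1.62, 0.17, 0.16])
grip want [-134.9  -83.    90.6] ([-134.9, -83.0, 90.6], [0.574, 0.0, -0.819], [0.8, 0.57, -0.92, 2.26, 1.95, 0.35, -0.08])
drawn ([-134.9, -143.0, 90.6], [0.574, 0.0, -0.819], [0.86, 0.56, -0.83, 2.22, 1.95, 0.22, 0.02])
```

```bash
python3 - <<'E'
from h import *
go(c2w(-270,-85,240),tool(12))
H=R.from_euler('z',-90,degrees=True)
E
```

```text
shift [-0.0346 -0.0176 -0.1191] turn [-0.0032 -0.0747  0.0016] dist mm 50.11678351131732 deg 26.91356264654578
```

{"fn": "play_rows", "kwargs": {"motion": [[[-0.01,-0.005,-0.04],[0,-0.02,0]],[[-0.02,-0.01,-0.08],[-0.001,-0.04,0]],[[-0.03,-0.017,-0.119],[-0.003,-0.06,0.001]],[[-0.035,-0.0176,-0.119],[-0.003,-0.075,0.0016]],[[-0.035,-0.0176,-0.119],[-0.003,-0.075,0.0016]]]}}

```text
t: 3.05
eef_pos: [0.4617, -0.0662, 0.2385]
tool_rot: [-0.036, 0.979, 0.066, 0.192]
contact_force: [-0.5, 1.2, -0.8]
gripper_width: 0.492
```

{"fn": "play_rows", "kwargs": {"motion": [[[0,0,0],[0,0,-0.022]],[[0,0,0],[0,0,-0.045]],[[0,0,0],[0,0,-0.068]],[[0,0,0],[0,0,-0.09]],[[0,0,0],[0,0,-0.113]],[[0,0,0],[0,0,-0.136]],[[0,0,0],[0,0,-0.158]],[[0,0,0],[0,0,-0.17]]]}}

```text
t: 3.85
eef_pos: [0.4612, -0.0665, 0.2386]
tool_rot: [0.068, 0.807, 0.557, 0.183]
contact_force: [-1.0, 0.5, -0.3]
gripper_width: 0.493
```

{"fn": "play_rows", "kwargs": {"motion": [[[0,0,0],[0,0,-0.022]],[[0,0,0],[0,0,-0.045]],[[0,0,0],[0,0,-0.068]],[[0,0,0],[0,0,-0.09]],[[0,0,0],[0,0,-0.113]],[[0,0,0],[0,0,-0.136]],[[0,0,0],[0,0,-0.158]],[[0,0,0],[0,0,-0.17]]]}}

```text
t: 4.65
eef_pos: [0.4608, -0.0669, 0.2388]
tool_rot: [0.152, 0.41, 0.891, 0.122]
contact_force: [0.4, 0.3, -0.2]
gripper_width: 0.488
```

```bash
python3 - <<'E'
from sim import *
F=R.from_euler('z',180,degrees=True)
st(); o,p,r=cur(); print('fk err mm',((fk(o['q'])[0]-p)*1e3).round(1))
go(c2w(-270,-85,240),tool(12)*F)
E
```

```text
t 4.65 tcp cab [-270.2  -81.7  238.8] z cab [0.379, 0.053, -0.924] ydoty -0.5553 F cab [0.4, 0.2, -0.2] w 41.7 q [ 0.17 -0.05 -0.06  2.27 -0.26  0.56  1.01]
fk err mm [-0.1  0.4  0.2]
shift [-0.0077 -0.0032 -0.003 ] turn [ 0.0217  0.0221 -0.1549] dist mm 3.5347574586992163 deg 56.87632031030427
```

```bash
cat > plan.py <<'E'
from sim import *
F=R.from_euler('z',180,degrees=True)
def rows_of(q0,poses):
    a,b=fk(q0); r0=R.from_matrix(b); out=[]
    for p,r in poses:
        out.append([(r0.inv().apply(p-a)/.4).round(3).tolist(),((r0.inv()*r).as_rotvec()/2/np.pi).round(3).tolist()])
    return out
def jpath(qa,qb,N): 
    return [(fk(qa+(qb-qa)*i/N)[0],R.from_matrix(fk(qa+(qb-qa)*i/N)[1])) for i in range(1,N+1)]
E
python3 - <<'E'
from plan import *
q0=np.array(bot.get_obs()['q'])
s=np.radians(35);T=35
t=np.radians(T);tz=np.array([np.sin(t),0,-np.cos(t)]); gp=np.array([-124-38*np.sin(s),-83,75+38*np.cos(s)])
rng=np.random.default_rng(1);best=None
for k in range(20):
    q,e,a=ik(c2w(*(gp+19*tz-70*tz)),tool(T)*F,np.array([.95,.4,-1.05,2.28,1.5,.33,.3])+rng.normal(0,.2,7),margin=.08)
    m=min(np.minimum(q-LO,HI-q)[[3,5]])
    if e<1 and a<.5 and (best is None or m>best[0]): best=(m,q)
print(best)
qb=best[1]
for qw in ([.3,.05,-.3,2.2,1.2,.55,.6],[.5,.1,-.5,2.2,1.3,.5,.4],[.7,.15,-.75,2.2,1.4,.5,.3]):
    qw=np.array(qw); print('W',qw)
    q=q0.copy()
    for N,a,b in((16,q0,qw),(16,qw,qb)):
        for i,(p,r) in enumerate(jpath(a,b,N)):
            q=step(q,p,r)
            if i%8==7: print(' via',w2c(p).round(),desc(q))
    for fr in [50,30,15,0]:
        for _ in range(3): q=step(q,c2w(*(gp+19*tz-fr*tz)),tool(T)*F)
    print('grip',desc(q))
E
```

```text
(np.float64(0.1438166203144431), array([ 1.14579313,  0.56785782, -1.31828463,  2.29618338,  1.57798222,
        0.45100049,  0.31477615]))
W [ 0.3   0.05 -0.3   2.2   1.2   0.55  0.6 ]
 via [-260. -182.  244.] ([-259.8, -181.9, 244.4], [0.334, -0.297, -0.895], [0.16, -0.0, -0.11, 2.24, 0.47, 0.56, 0.8])
 via [-185. -246.  307.] ([-184.8, -245.7, 306.8], [0.491, -0.534, -0.689], [0.13, 0.04, -0.12, 2.21, 1.19, 0.54, 0.6])
 via [-182. -176.  168.] ([-181.7, -176.0, 167.7], [0.467, -0.32, -0.824], [0.13, 0.22, -0.14, 2.28, 1.27, 0.31, 0.5])
 via [-175.  -83.  148.] ([-175.9, -89.5, 147.4], [0.571, -0.02, -0.821], [0.8, 0.33, -0.85, 2.31, 1.63, 0.17, 0.15])
grip ([-134.9, -83.0, 90.6], [0.574, 0.0, -0.819], [0.81, 0.58, -0.94, 2.26, 1.94, 0.36, -0.06])
W [ 0.5  0.1 -0.5  2.2  1.3  0.5  0.4]
 via [-255. -186.  237.] ([-254.8, -185.9, 236.9], [0.341, -0.305, -0.889], [0.16, 0.02, -0.11, 2.25, 0.51, 0.53, 0.71])
 via [-170. -238.  288.] ([-169.9, -237.6, 287.6], [0.526, -0.491, -0.695], [0.11, 0.07, -0.09, 2.22, 1.27, 0.46, 0.41])
 via [-174. -167.  169.] ([-174.2, -167.2, 169.0], [0.501, 
[... 199 characters left out ...]
0, 90.6], [0.574, -0.0, -0.819], [0.82, 0.58, -0.95, 2.26, 1.93, 0.36, -0.06])
W [ 0.7   0.15 -0.75  2.2   1.4   0.5   0.3 ]
 via [-252. -179.  228.] ([-252.1, -179.0, 227.5], [0.336, -0.305, -0.891], [0.14, 0.03, -0.11, 2.25, 0.54, 0.52, 0.68])
 via [-153. -211.  275.] ([-153.5, -210.6, 275.4], [0.566, -0.441, -0.696], [0.07, 0.09, -0.09, 2.24, 1.34, 0.41, 0.31])
 via [-165. -152.  178.] ([-164.7, -151.8, 177.8], [0.541, -0.238, -0.807], [0.1, 0.2, -0.09, 2.29, 1.38, 0.19, 0.3])
 via [-175.  -83.  148.] ([-175.5, -86.2, 147.6], [0.572, -0.01, -0.82], [0.82, 0.34, -0.87, 2.31, 1.62, 0.17, 0.17])
grip ([-134.9, -83.0, 90.6], [0.574, -0.0, -0.819], [0.82, 0.58, -0.95, 2.26, 1.93, 0.36, -0.05])
```

```bash
python3 - <<'E'
from plan import *
q0=np.array(bot.get_obs()['q'])
qb=np.array([1.14579313,0.56785782,-1.31828463,2.29618338,1.57798222,0.45100049,0.31477615])
qw=np.array([.2,.03,-.2,2.24,1.0,.55,.6])
q=q0
P=jpath(q0,qw,12)
r=rows_of(q,[P[i] for i in (1,3,5,7,9,11,11,11)]); print(r[0],r[1],r[3],r[5]);
r=rows_of(q,[P[i] for i in range(8)]); print('A',r); q=call(q,r);print(desc(q))
r=rows_of(q,[P[i] for i in (8,9,10,11,11)]);print('B',r); q=call(q,r);print(desc(q))
E
```

```text
[[-0.045, -0.056, 0.008], [0.015, -0.008, -0.02]] [[-0.103, -0.097, 0.007], [0.028, -0.018, -0.04]] [[-0.24, -0.127, -0.014], [0.051, -0.04, -0.081]] [[-0.382, -0.078, -0.053], [0.067, -0.064, -0.124]]
A [[[-0.021, -0.029, 0.005], [0.007, -0.004, -0.01]], [[-0.045, -0.056, 0.008], [0.015, -0.008, -0.02]], [[-0.072, -0.079, 0.009], [0.022, -0.013, -0.03]], [[-0.103, -0.097, 0.007], [0.028, -0.018, -0.04]], [[-0.135, -0.112, 0.004], [0.034, -0.023, -0.05]], [[-0.169, -0.122, -0.001], [0.04, -0.028, -0.061]], [[-0.204, -0.127, -0.007], [0.046, -0.034, -0.071]], [[-0.24, -0.127, -0.014], [0.051, -0.04, -0.081]]]
([-259.9, -189.4, 243.1], [0.335, -0.342, -0.878], [0.16, 0.0, -0.12, 2.25, 0.59, 0.56, 0.73])
B [[[-0.035, -0.015, 0.002], [0.005, -0.006, -0.01]], [[-0.072, -0.026, 0.002], [0.009, -0.013, -0.021]], [[-0.111, -0.033, 0.001], [0.014, -0.02, -0.031]], [[-0.151, -0.035, -0.003], [0.018, -0.027, -0.041]], [[-0.151, -0.035, -0.003], [0.018, -0.027, -0.041]]]
([-220.7, -226.4, 273.9], [0.422, -0.487, -0.765], [0.13, 0.03, -0.13, 2.25, 1.01, 0.55, 0.59])
```

{"fn": "play_rows", "kwargs": {"motion": [[[-0.02,-0.03,0.005],[0.007,-0.004,-0.01]],[[-0.045,-0.055,0.008],[0.015,-0.008,-0.02]],[[-0.07,-0.08,0.008],[0.022,-0.013,-0.03]],[[-0.1,-0.097,0.007],[0.028,-0.018,-0.04]],[[-0.135,-0.112,0.004],[0.034,-0.023,-0.05]],[[-0.17,-0.122,0],[0.04,-0.028,-0.061]],[[-0.205,-0.127,-0.007],[0.046,-0.034,-0.071]],[[-0.24,-0.127,-0.014],[0.051,-0.04,-0.081]]]}}

```text
t: 5.45
eef_pos: [0.4827, -0.1742, 0.2433]
tool_rot: [0.22, 0.204, 0.947, -0.114]
contact_force: [0.8, -0.4, -0.5]
gripper_width: 0.491
```

```bash
python3 - <<'E'
from plan import *
st(); q=np.array(bot.get_obs()['q'])
qw=np.array([.2,.03,-.2,2.24,1.0,.55,.6])
print(rows_of(q,jpath(q,qw,4)))
E
```

```text
t 5.45 tcp cab [-260.1 -190.7  243.3] z cab [0.336, -0.344, -0.877] ydoty -0.8384 F cab [0.7, -0.5, -0.5] w 41.9 q [ 0.16  0.   -0.12  2.25  0.59  0.55  0.73]
[[[-0.035, -0.014, 0.002], [0.005, -0.006, -0.01]], [[-0.072, -0.024, 0.002], [0.009, -0.013, -0.02]], [[-0.11, -0.03, 0.001], [0.013, -0.019, -0.03]], [[-0.15, -0.032, -0.003], [0.017, -0.026, -0.04]]]
```

{"fn": "play_rows", "kwargs": {"motion": [[[-0.035,-0.014,0.002],[0.005,-0.006,-0.01]],[[-0.07,-0.024,0.002],[0.009,-0.013,-0.02]],[[-0.11,-0.03,0],[0.013,-0.019,-0.03]],[[-0.15,-0.032,-0.003],[0.017,-0.026,-0.04]],[[-0.15,-0.032,-0.003],[0.017,-0.026,-0.04]]]}}

```text
t: 5.95
eef_pos: [0.526, -0.2056, 0.2743]
tool_rot: [0.27, 0.085, 0.936, -0.207]
contact_force: [-0.5, -0.1, -0.9]
gripper_width: 0.489
```

```bash
python3 - <<'E'
from plan import *
st(); q0=np.array(bot.get_obs()['q'])
s=np.radians(35);T=35
t=np.radians(T);tz=np.array([np.sin(t),0,-np.cos(t)]); gp=np.array([-124-38*np.sin(s),-83,75+38*np.cos(s)])
qb=np.array([1.14579313,0.56785782,-1.31828463,2.29618338,1.57798222,0.45100049,0.31477615])
# alternative: cartesian waypoints
from scipy.spatial.transform import Slerp
p0,r0=fk(q0); pre=c2w(*(gp+19*tz-70*tz)); rp=tool(T)*F
for name in ['joint','cart','cart2']:
    q=q0.copy()
    if name=='joint': poses=jpath(q0,qb,16)
    else:
        S=Slerp([0,1],R.concatenate([R.from_matrix(p0 is None or r0),rp])); poses=[]
        for i in range(1,17):
            u=i/16; 
            poses.append((p0+(pre-p0)*u+(-.03*EX*np.sin(np.pi*u) if name=='cart2' else 0),S(u)))
    for i,(p,r) in enumerate(poses):
        q=step(q,p,r)
        if i%4==3: print(name,w2c(p).round(),desc(q))
    for _ in range(4): q=step(q,*poses[-1])
    print(desc(q))
E
```

```text
t 5.95 tcp cab [-220.5 -226.7  274.3] z cab [0.421, -0.483, -0.768] ydoty -0.8648 F cab [-0.5, -0.0, -0.9] w 41.8 q [ 0.14  0.03 -0.13  2.24  0.99  0.55  0.61]
joint [-212. -206.  207.] ([-212.0, -205.5, 206.6], [0.398, -0.431, -0.81], [0.12, 0.14, -0.14, 2.27, 1.09, 0.48, 0.56])
joint [-206. -171.  150.] ([-205.8, -170.6, 149.6], [0.408, -0.318, -0.856], [0.12, 0.23, -0.14, 2.3, 1.15, 0.34, 0.54])
joint [-195. -125.  125.] ([-196.0, -127.7, 124.3], [0.459, -0.17, -0.872], [0.16, 0.26, -0.17, 2.32, 1.22, 0.17, 0.49])
joint [-175.  -83.  148.] ([-177.5, -93.4, 144.8], [0.563, -0.034, -0.825], [0.76, 0.32, -0.8, 2.31, 1.62, 0.17, 0.16])
([-175.1, -83.0, 147.9], [0.574, -0.0, -0.819], [0.84, 0.34, -0.89, 2.31, 1.61, 0.17, 0.18])
cart [-209. -191.  243.] ([-209.3, -190.7, 242.7], [0.476, -0.371, -0.797], [0.14, 0.05, -0.14, 2.28, 0.96, 0.4, 0.65])
cart [-198. -155.  211.] ([-197.9, -154.8, 211.1], [0.521, -0.251, -0.816], [0.15, 0.09, -0.14, 2.31, 0.93, 0.25, 0.69])
cart [-186. -119.  180.] ([-198.8, -133.5, 174.9], [0.517, -0.172, -0.839], [0.28, 0.16, -0.27, 2.33, 0.99, 0.17, 0.68])
cart [-175.  -83.  148.] ([-175.6, -87.1, 147.5], [0.572, -0.013, -0.82], [0.81, 0.34, -0.86, 2.31, 1.62, 0.17, 0.16])
([-175.0, -83.0, 147.9], [0.574, -0.0, -0.819], [0.84, 0.34, -0.89, 2.31, 1.61, 0.17, 0.18])
cart2 [-231. -191.  243.] ([-230.5, -190.7, 242.7], [0.476, -0.371, -0.797], [0.15, 0.01, -0.13, 2.32, 0.95, 0.39, 0.66])
cart2 [-228. -155.  211.] ([-227.9, -154.8, 211.1], [0.521, -0.251, -0.816], [0.16, 0.04, -0.13, 2.37, 0.92, 0.23, 0.71])
cart2 [-208. -119.  180.] ([-223.8, -137.1, 173.9], [0.506, -0.183, -0.843], [0.29, 0.12, -0.27, 2.37, 0.98, 0.17, 0.69])
cart2 [-175.  -83.  148.] ([-175.6, -87.1, 147.5], [0.572, -0.013, -0.82], [0.81, 0.33, -0.86, 2.31, 1.62, 0.17, 0.16])
([-175.0, -83.0, 147.9], [0.574, -0.0, -0.819], [0.84, 0.34, -0.89, 2.31, 1.61, 0.17, 0.18])
```

```bash
cat >> plan.py <<'E'
from scipy.spatial.transform import Slerp
def grip_pose(T=35,along=38,y=-83,back=0):
    s=np.radians(35);t=np.radians(T);tz=np.array([np.sin(t),0,-np.cos(t)])
    gp=np.array([-124-along*np.sin(s),y,75+along*np.cos(s)])
    return c2w(*(gp+(19-back)*tz)),tool(T)*F
def cpath(q0,p,r,N):
    p0,r0=fk(q0); S=Slerp([0,1],R.concatenate([R.from_matrix(r0),r]))
    return [(p0+(p-p0)*i/N,S(i/N)) for i in range(1,N+1)]
E
python3 - <<'E'
from plan import *
q0=np.array(bot.get_obs()['q'])
P=cpath(q0,*grip_pose(back=45),14); q=q0
r=rows_of(q,P[:8]);q=call(q,r);print('A',r);print(desc(q))
r=rows_of(q,P[8:]+[P[-1]]*2);q=call(q,r);print('B',r);print(desc(q))
r=rows_of(q,[P[-1]]*4);q=call(q,r);print(desc(q))
E
```

```text
A [[[0.009, 0.035, 0.012], [-0.006, -0.001, -0.001]], [[0.018, 0.07, 0.025], [-0.012, -0.002, -0.003]], [[0.026, 0.105, 0.037], [-0.017, -0.002, -0.004]], [[0.035, 0.14, 0.049], [-0.023, -0.003, -0.006]], [[0.044, 0.176, 0.061], [-0.029, -0.004, -0.007]], [[0.053, 0.211, 0.074], [-0.035, -0.005, -0.009]], [[0.062, 0.246, 0.086], [-0.041, -0.005, -0.01]], [[0.071, 0.281, 0.098], [-0.046, -0.006, -0.012]]]
([-186.6, -144.5, 190.3], [0.53, -0.219, -0.819], [0.13, 0.14, -0.13, 2.31, 1.07, 0.19, 0.56])
B [[[0.007, 0.031, 0.022], [-0.006, -0.001, -0.001]], [[0.014, 0.061, 0.043], [-0.012, -0.002, -0.002]], [[0.021, 0.092, 0.065], [-0.018, -0.003, -0.004]], [[0.028, 0.123, 0.086], [-0.024, -0.003, -0.005]], [[0.034, 0.154, 0.108], [-0.029, -0.004, -0.007]], [[0.041, 0.184, 0.13], [-0.035, -0.005, -0.008]], [[0.041, 0.184, 0.13], [-0.035, -0.005, -0.008]], [[0.041, 0.184, 0.13], [-0.035, -0.005, -0.008]]]
([-160.5, -83.2, 127.4], [0.574, -0.002, -0.819], [0.71, 0.38, -0.76, 2.3, 1.91, 0.17, -0.13])
([-160.5, -82.8, 127.4], [0.574, -0.002, -0.819], [0.71, 0.38, -0.76, 2.3, 1.91, 0.18, -0.13])
```

{"fn": "play_rows", "kwargs": {"motion": [[[0.009,0.035,0.012],[-0.006,-0.001,-0.001]],[[0.018,0.07,0.025],[-0.012,-0.002,-0.003]],[[0.026,0.105,0.037],[-0.017,-0.002,-0.004]],[[0.035,0.14,0.049],[-0.023,-0.003,-0.006]],[[0.044,0.176,0.061],[-0.029,-0.004,-0.007]],[[0.053,0.211,0.074],[-0.035,-0.005,-0.009]],[[0.062,0.246,0.086],[-0.041,-0.005,-0.01]],[[0.07,0.28,0.098],[-0.046,-0.006,-0.012]]]}}

```text
t: 6.75
eef_pos: [0.5508, -0.1207, 0.1904]
tool_rot: [0.289, 0.007, 0.954, -0.081]
contact_force: [0.6, 0.4, 0.9]
gripper_width: 0.492
```

```bash
python3 - <<'E'
from plan import *
st()
q0=np.array(bot.get_obs()['q'])
for back in (45,60):
    P=cpath(q0,*grip_pose(back=back),8); q=q0
    r=rows_of(q,P);print('B',r)
    a,b=fk(q)
    for p,rr in P: q=step(q,p,rr); print(desc(q))
    for _ in range(4): q=step(q,*P[-1])
    print(desc(q))
E
```

```text
t 6.75 tcp cab [-186.6 -144.9  190.4] z cab [0.53, -0.217, -0.82] ydoty -0.9744 F cab [0.6, 0.3, 0.9] w 42.1 q [ 0.15  0.14 -0.14  2.31  1.06  0.19  0.57]
B [[[0.005, 0.023, 0.016], [-0.004, -0.001, -0.001]], [[0.01, 0.046, 0.032], [-0.009, -0.001, -0.002]], [[0.016, 0.069, 0.049], [-0.013, -0.002, -0.003]], [[0.021, 0.093, 0.065], [-0.018, -0.002, -0.004]], [[0.026, 0.116, 0.081], [-0.022, -0.003, -0.005]], [[0.031, 0.139, 0.097], [-0.026, -0.004, -0.007]], [[0.037, 0.162, 0.114], [-0.031, -0.004, -0.008]], [[0.042, 0.185, 0.13], [-0.035, -0.005, -0.009]]]
([-185.2, -139.6, 182.1], [0.532, -0.198, -0.823], [0.15, 0.16, -0.14, 2.32, 1.11, 0.17, 0.53])
([-185.9, -139.0, 173.4], [0.527, -0.193, -0.827], [0.2, 0.18, -0.19, 2.32, 1.19, 0.17, 0.46])
([-183.2, -135.6, 165.8], [0.532, -0.18, -0.828], [0.29, 0.2, -0.29, 2.32, 1.31, 0.17, 0.35])
([-177.7, -127.4, 158.8], [0.545, -0.151, -0.825], [0.41, 0.23, -0.42, 2.31, 1.47, 0.17, 0.22])
([-172.0, -115.1, 151.2], [0.557, -0.11, -0.823], [0.53, 0.27, -0.56, 2.31, 1.61, 0.17, 0.11])
([-167.5, -102.6, 143.3], [0.565, -0.068, -0.822], [0.62, 0.
[... 875 characters left out ...]
.17, -0.2, 2.32, 1.13, 0.17, 0.52])
([-187.8, -135.3, 169.6], [0.528, -0.179, -0.83], [0.29, 0.18, -0.29, 2.32, 1.22, 0.17, 0.45])
([-184.6, -129.4, 163.8], [0.537, -0.157, -0.829], [0.4, 0.21, -0.41, 2.32, 1.34, 0.17, 0.35])
([-179.5, -118.8, 158.1], [0.551, -0.121, -0.826], [0.54, 0.24, -0.56, 2.31, 1.47, 0.17, 0.24])
([-175.0, -105.6, 152.1], [0.562, -0.077, -0.824], [0.66, 0.28, -0.69, 2.31, 1.57, 0.17, 0.17])
([-171.8, -93.8, 145.9], [0.569, -0.037, -0.821], [0.73, 0.32, -0.78, 2.31, 1.66, 0.17, 0.11])
([-169.4, -83.9, 139.7], [0.573, -0.003, -0.819], [0.78, 0.36, -0.83, 2.31, 1.74, 0.17, 0.05])
([-169.3, -83.0, 139.7], [0.574, -0.0, -0.819], [0.78, 0.36, -0.84, 2.31, 1.73, 0.17, 0.06])
```

{"fn": "play_rows", "kwargs": {"motion": [[[0.005,0.023,0.016],[-0.004,-0.001,-0.001]],[[0.01,0.046,0.032],[-0.009,-0.001,-0.002]],[[0.016,0.07,0.049],[-0.013,-0.002,-0.003]],[[0.021,0.093,0.065],[-0.018,-0.002,-0.004]],[[0.026,0.116,0.081],[-0.022,-0.003,-0.005]],[[0.031,0.139,0.097],[-0.026,-0.004,-0.007]],[[0.037,0.162,0.114],[-0.031,-0.004,-0.008]],[[0.042,0.185,0.13],[-0.035,-0.005,-0.009]]]}}

```text
t: 7.55
eef_pos: [0.5698, -0.0571, 0.1279]
tool_rot: [0.301, -0.051, 0.952, 0.017]
contact_force: [0.0, -0.0, -0.2]
gripper_width: 0.487
```

```bash
python3 - <<'E'
from plan import *
st()
q0=np.array(bot.get_obs()['q'])
go(*grip_pose(back=45)); go(*grip_pose(back=0))
P=cpath(q0,*grip_pose(back=0),8); q=q0
for p,rr in P: q=step(q,p,rr); print(desc(q))
for n in ['top','scene']:
    c,f,W=cam(n)
    b=cv2.cvtColor(c['pixels'],cv2.COLOR_RGB2BGR)
    x=b[180:330,220:420] if n=='top' else b[130:280,230:430]
    cv2.imwrite(f'pics/{n}3.png',cv2.resize(x,None,fx=4,fy=4,interpolation=cv2.INTER_CUBIC))
E
```

```text
t 7.55 tcp cab [-160.8  -83.8  127.9] z cab [0.575, -0.0, -0.818] ydoty -1.0 F cab [0.0, -0.0, -0.2] w 41.6 q [ 0.77  0.4  -0.83  2.3   1.85  0.2  -0.05]
shift [0.0005 0.0021 0.001 ] turn [-0.      0.0003 -0.0002] dist mm 0.9393159694659092 deg 0.13360305618963708
shift [0.0007 0.0021 0.1135] turn [-0.      0.0003 -0.0002] dist mm 45.40328243012602 deg 0.13360305618963708
([-157.6, -84.0, 123.2], [0.575, -0.0, -0.818], [0.77, 0.42, -0.85, 2.29, 1.87, 0.22, -0.06])
([-154.3, -83.9, 118.5], [0.575, -0.0, -0.818], [0.78, 0.44, -0.86, 2.29, 1.89, 0.23, -0.07])
([-151.1, -83.7, 113.9], [0.574, -0.0, -0.819], [0.78, 0.46, -0.86, 2.28, 1.91, 0.25, -0.08])
([-147.9, -83.6, 109.2], [0.574, -0.0, -0.819], [0.78, 0.48, -0.87, 2.28, 1.92, 0.27, -0.09])
([-144.6, -83.4, 104.6], [0.574, -0.0, -0.819], [0.78, 0.5, -0.87, 2.27, 1.94, 0.28, -0.1])
([-141.4, -83.3, 99.9], [0.574, -0.0, -0.819], [0.77, 0.52, -0.88, 2.27, 1.95, 0.3, -0.11])
([-138.1, -83.1, 95.2], [0.574, -0.0, -0.819], [0.77, 0.54, -0.88, 2.26, 1.97, 0.31, -0.11])
([-134.9, -83.0, 90.6], [0.574, -0.0, -0.819], [0.77, 0.55, -0.88, 2.26, 1.98, 0.32, -0.12])
```

View pics/top3.png

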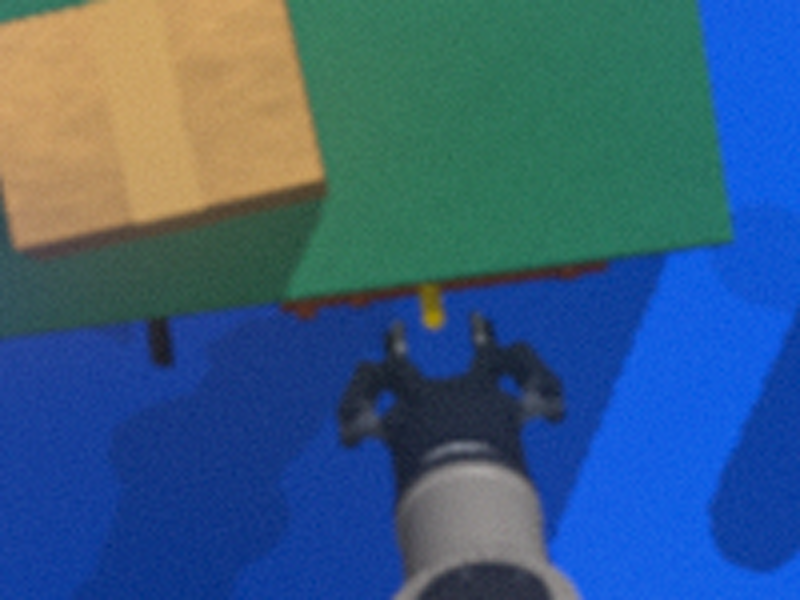

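{"fn": "play_rows", "kwargs": {"motion": [[[0,0.001,0.02],[0,0,0]],[[0,0.002,0.04],[0,0,0]],[[0,0.002,0.06],[0,0,0]],[[0,0.002,0.08],[0,0,0]],[[0,0.002,0.095],[0,0,0]],[[0,0.002,0.11],[0,0,0]],[[0,0.002,0.113],[0,0,0]]]}}

```text
t: 8.35
eef_pos: [0.5949, -0.0531, 0.089]
tool_rot: [0.3, -0.051, 0.952, 0.018]
contact_force: [-0.5, -0.1, -0.9]
gripper_width: 0.495
```

```bash
python3 - <<'E'
from plan import *
st()
E
```

```text
t 8.35 tcp cab [-135.4  -82.5   89. ] z cab [0.573, 0.002, -0.82] ydoty -1.0 F cab [-0.5, -0.0, -0.9] w 42.2 q [ 0.77  0.56 -0.88  2.26  1.98  0.33 -0.12]
```

No contact yet. Close the fingers on the stub.

{"fn": "play_rows", "kwargs": {"motion": [[[0,0,0],[0,0,0]],[[0,0,0],[0,0,0]],[[0,0,0],[0,0,0]],[[0,0,0],[0,0,0]],[[0,0,0],[0,0,0]],[[0,0,0],[0,0,0]]], "fingers": 5, "grip_force": 40}}

```text
t: 8.95
eef_pos: [0.5948, -0.0532, 0.0891]
tool_rot: [0.3, -0.051, 0.952, 0.017]
contact_force: [-0.8, -0.8, 0.7]
gripper_width: 0.149
```

```bash
python3 - <<'E'
from plan import *
st()
E
```

```text
t 8.95 tcp cab [-135.5  -82.7   89.1] z cab [0.573, 0.001, -0.82] ydoty -1.0 F cab [-0.8, -0.8, 0.7] w 12.7 q [ 0.77  0.56 -0.88  2.26  1.98  0.33 -0.12]
```

{"fn": "play_rows", "kwargs": {"motion": [[[0,-0.006,0],[0,0,0]],[[0,-0.012,0],[0,0,0]],[[0,-0.018,0],[0,0,0]],[[0,-0.024,0],[0,0,0]],[[0,-0.026,0],[0,0,0]]]}}

```text
t: 9.45
eef_pos: [0.5955, -0.0596, 0.0891]
tool_rot: [0.3, -0.053, 0.952, 0.021]
contact_force: [2.1, 9.1, -3.4]
gripper_width: 0.146
```

```bash
python3 - <<'E'
from plan import *
st()
E
```

```text
t 9.45 tcp cab [-135.5  -89.1   89.1] z cab [0.573, 0.009, -0.82] ydoty -1.0 F cab [3.1, 8.8, -3.4] w 12.5 q [ 0.78  0.56 -0.87  2.25  1.99  0.3  -0.11]
```

{"fn": "play_rows", "kwargs": {"motion": [[[0,-0.015,0],[0,0,0]],[[0,-0.025,0],[0,0,0]],[[0,-0.03,0],[0,0,0]]]}}

```text
t: 9.75
eef_pos: [0.5957, -0.0615, 0.0892]
tool_rot: [0.299, -0.059, 0.952, 0.028]
contact_force: [3.2, 22.2, -7.1]
gripper_width: 0.148
```

```bash
python3 - <<'E'
from plan import *
st()
E
```

```text
t 9.75 tcp cab [-135.5  -91.    89.2] z cab [0.572, 0.027, -0.82] ydoty -0.9996 F cab [5.6, 21.7, -7.1] w 12.7 q [ 0.8   0.56 -0.87  2.25  1.99  0.27 -0.09]
```

```bash
python3 - <<'E'
from plan import *
r=tool(35)*F
go(c2w(-135.4,-69,89),r); go(c2w(-135.4,-97,89),r)
E
```

```text
shift [-0.0004  0.055   0.002 ] turn [ 0.0043 -0.0002  0.0011] dist mm 22.031930559924536 deg 1.6147791515074363
shift [ 0.0001 -0.0149  0.0001] turn [ 0.0043 -0.0002  0.0011] dist mm 5.9728327513101185 deg 1.6147791515074363
```

{"fn": "play_rows", "kwargs": {"motion": [[[0,0.012,0],[0.002,0,0]],[[0,0.024,0.001],[0.004,0,0]],[[0,0.036,0.002],[0.004,0,0.001]],[[0,0.048,0.002],[0.004,0,0.001]],[[0,0.056,0.002],[0.004,0,0.001]],[[0,0.062,0.002],[0.004,0,0.001]]]}}

```text
t: 10.35
eef_pos: [0.594, -0.0454, 0.089]
tool_rot: [0.3, -0.047, 0.953, 0.01]
contact_force: [-2.9, -20.1, 6.7]
gripper_width: 0.155
```

```bash
python3 - <<'E'
from plan import *
st()
r=tool(35)*F
go(c2w(-135.4,-100,89),r)
E
```

```text
t 10.35 tcp cab [-135.5  -74.8   89. ] z cab [0.573, -0.014, -0.82] ydoty -0.9999 F cab [-5.1, -19.7, 6.7] w 13.2 q [ 0.75  0.56 -0.9   2.27  1.97  0.36 -0.14]
shift [-0.0004 -0.0631  0.0011] turn [-0.0023 -0.0001 -0.0008] dist mm 25.233709467373874 deg 0.8702606918428087
```

{"fn": "play_rows", "kwargs": {"motion": [[[0,-0.012,0],[-0.002,0,0]],[[0,-0.024,0.001],[-0.002,0,0]],[[0,-0.036,0.001],[-0.002,0,-0.001]],[[0,-0.048,0.001],[-0.002,0,-0.001]],[[0,-0.06,0.001],[-0.002,0,-0.001]],[[0,-0.068,0.001],[-0.002,0,-0.001]]]}}

```text
t: 10.95
eef_pos: [0.5957, -0.0617, 0.0892]
tool_rot: [0.299, -0.059, 0.952, 0.024]
contact_force: [3.5, 24.6, -8.0]
gripper_width: 0.151
```

```bash
python3 - <<'E'
from plan import *
st()
r=tool(35)*F
go(c2w(-135.4,-67,89),r)
E
```

```text
t 10.95 tcp cab [-135.5  -91.2   89.2] z cab [0.573, 0.018, -0.82] ydoty -0.9998 F cab [6.2, 24.1, -8.0] w 12.9 q [ 0.79  0.56 -0.87  2.25  1.99  0.28 -0.09]
shift [-0.0005  0.0604  0.0017] turn [ 0.0028 -0.0002  0.0014] dist mm 24.179436928788732 deg 1.1393322176135452
```

{"fn": "play_rows", "kwargs": {"motion": [[[0,0.012,0],[0.002,0,0]],[[0,0.024,0.001],[0.003,0,0]],[[0,0.036,0.002],[0.003,0,0.001]],[[0,0.048,0.002],[0.003,0,0.001]],[[0,0.056,0.002],[0.003,0,0.001]],[[0,0.064,0.002],[0.003,0,0.001]]]}}

```text
t: 11.55
eef_pos: [0.594, -0.0454, 0.089]
tool_rot: [0.301, -0.047, 0.953, 0.008]
contact_force: [-6.6, -23.8, 11.5]
gripper_width: 0.149
```

{"fn": "play_rows", "kwargs": {"motion": [[[0,-0.012,0],[-0.002,0,0]],[[0,-0.024,0.001],[-0.002,0,0]],[[0,-0.036,0.001],[-0.002,0,-0.001]],[[0,-0.048,0.001],[-0.002,0,-0.001]],[[0,-0.06,0.001],[-0.002,0,-0.001]],[[0,-0.068,0.001],[-0.002,0,-0.001]]]}}

```text
t: 12.15
eef_pos: [0.5957, -0.0617, 0.0892]
tool_rot: [0.3, -0.059, 0.952, 0.021]
contact_force: [4.6, 24.0, -7.0]
gripper_width: 0.149
```

```bash
python3 - <<'E'
from plan import *
st()
r=tool(35)*F
go(c2w(-135.4,-67,89),r)
E
```

```text
t 12.15 tcp cab [-135.5  -91.2   89.2] z cab [0.573, 0.013, -0.819] ydoty -0.9999 F cab [7.2, 23.3, -7.0] w 12.7 q [ 0.79  0.56 -0.87  2.25  1.99  0.29 -0.09]
shift [-0.0006  0.0605  0.0014] turn [ 0.0021 -0.0001  0.0016] dist mm 24.203755801075626 deg 0.9596007839924784
```

Two full strokes done; still seized. Third and the following pull.

{"fn": "play_rows", "kwargs": {"motion": [[[0,0.012,0],[0.002,0,0]],[[0,0.024,0.001],[0.002,0,0]],[[0,0.036,0.001],[0.002,0,0.001]],[[0,0.048,0.001],[0.002,0,0.001]],[[0,0.056,0.001],[0.002,0,0.001]],[[0,0.064,0.001],[0.002,0,0.001]]]}}

```text
t: 12.75
eef_pos: [0.594, -0.0454, 0.089]
tool_rot: [0.301, -0.048, 0.952, 0.009]
contact_force: [-5.5, -21.3, 7.8]
gripper_width: 0.148
```

{"fn": "play_rows", "kwargs": {"motion": [[[0,-0.012,0],[-0.002,0,0]],[[0,-0.024,0.001],[-0.002,0,0]],[[0,-0.036,0.001],[-0.002,0,-0.001]],[[0,-0.048,0.001],[-0.002,0,-0.001]],[[0,-0.06,0.001],[-0.002,0,-0.001]],[[0,-0.068,0.001],[-0.002,0,-0.001]]]}}

```text
t: 13.35
eef_pos: [0.5966, -0.069, 0.0891]
tool_rot: [0.3, -0.055, 0.952, 0.017]
contact_force: [1.2, 7.1, -1.1]
gripper_width: 0.146
```

```bash
python3 - <<'E'
from plan import *
st()
r=tool(35)*F
go(c2w(-135.4,-67,89),r);go(c2w(-135.4,-120,89),r)
E
```

```text
t 13.35 tcp cab [-135.4  -98.6   89.1] z cab [0.574, 0.003, -0.819] ydoty -1.0 F cab [2.0, 7.0, -1.1] w 12.5 q [ 0.8   0.56 -0.87  2.25  1.99  0.3  -0.09]
shift [-0.0004  0.0789  0.0006] turn [0.0004 0.0001 0.001 ] dist mm 31.559464981274598 deg 0.3843855769913383
shift [ 0.0004 -0.0536  0.0002] turn [0.0004 0.0001 0.001 ] dist mm 21.44137811433007 deg 0.3843855769913383
```

{"fn": "play_rows", "kwargs": {"motion": [[[0,-0.015,0],[0,0,0.001]],[[0,-0.03,0],[0,0,0.001]],[[0,-0.045,0],[0,0,0.001]],[[0,-0.06,0],[0,0,0.001]],[[0,-0.075,0],[0,0,0.001]],[[0,-0.085,0],[0,0,0.001]],[[0,-0.092,0],[0,0,0.001]],[[0,-0.098,0],[0,0,0.001]]]}}

```text
t: 14.15
eef_pos: [0.6007, -0.1052, 0.0891]
tool_rot: [0.3, -0.054, 0.952, 0.02]
contact_force: [-0.0, 10.8, 1.0]
gripper_width: 0.149
```

```bash
python3 - <<'E'
from plan import *
st()
r=tool(35)*F
go(c2w(-135.4,-143,89),r)
E
```

```text
t 14.15 tcp cab [-135.3 -135.    89.1] z cab [0.574, 0.008, -0.819] ydoty -1.0 F cab [1.2, 10.7, 1.0] w 12.7 q [ 0.84  0.56 -0.83  2.22  1.98  0.22 -0.01]
shift [ 0.0004 -0.02   -0.    ] turn [0.0012 0.     0.0003] dist mm 8.00248862941465 deg 0.45284740304793564
```

{"fn": "play_rows", "kwargs": {"motion": [[[0,-0.015,0],[0,0,0]],[[0,-0.022,0],[0,0,0]],[[0,-0.024,0],[0,0,0]]]}}

```text
t: 14.45
eef_pos: [0.6007, -0.1051, 0.0891]
tool_rot: [0.3, -0.06, 0.952, 0.027]
contact_force: [-1.7, 18.6, -0.1]
gripper_width: 0.15
```

```bash
python3 - <<'E'
from plan import *
st()
for n in ['top']:
    c,f,W=cam(n)
    b=cv2.cvtColor(c['pixels'],cv2.COLOR_RGB2BGR)
    x=b[180:330,220:420]
    cv2.imwrite(f'pics/{n}4.png',cv2.resize(x,None,fx=4,fy=4,interpolation=cv2.INTER_CUBIC))
E
```

```text
t 14.45 tcp cab [-135.3 -134.9   89.1] z cab [0.574, 0.025, -0.819] ydoty -0.9997 F cab [0.4, 18.7, -0.1] w 12.8 q [ 0.86  0.56 -0.83  2.22  1.96  0.2   0.02]
```

View pics/top4.png

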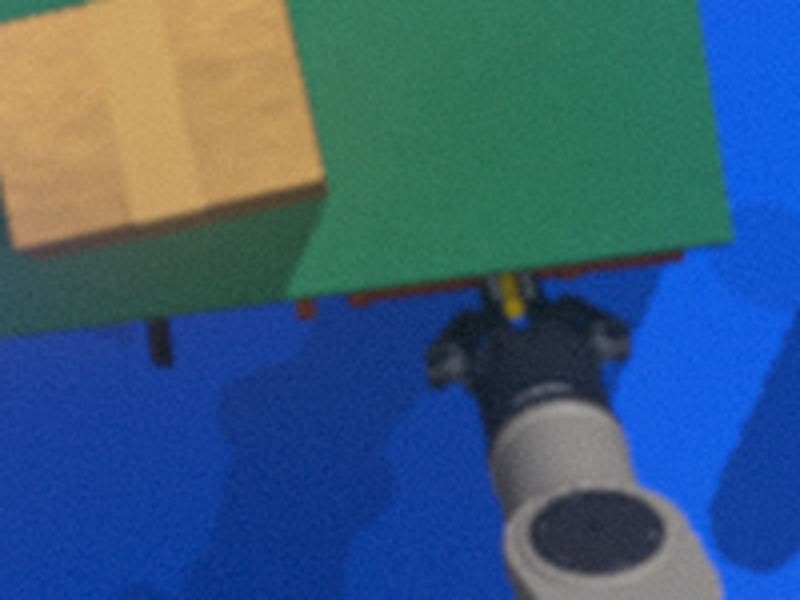

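```bash
python3 - <<'E'
from plan import *
c,f,W=cam('top'); p=c['pixels'].astype(int)
sub=(p.max(-1)<50); m=np.zeros_like(sub); m[258:274,253:268]=1; m&=sub
v,u=np.where(m); print(len(u)); 
pts=ray(c,f,u.astype(float),v.astype(float),.125); L_=np.array([w2c(x) for x in pts]); print('tab local',L_.mean(0),L_.min(0),L_.max(0))
c,f,W=cam('scene'); 
q0=np.array(bot.get_obs()['q'])
rng=np.random.default_rng(0)
for x in (-139,-170,-200,-230,-259,-262):
  for T in (35,25,15,5):
    best=None
    for fl in (0,1):
     for k in range(15):
      q,e,a=ik(c2w(x,92,92),tool(T)*(F if fl else R.identity()),q0*fl+(1-fl)*rng.uniform(LO,HI)+rng.normal(0,.3,7),margin=.03)
      if e<1 and a<.5:
        mm=np.minimum(q-LO,HI-q).min()
        if best is None or mm>best[0]: best=(round(mm,2),fl,q.round(2).tolist())
    print(x,T,best)
E
```

```text
23
tab local [-147.40830488   92.52860163  125.        ] [-159.17721567   89.46347756  125.        ] [-135.68016994   96.23294991  125.        ]
-139 35 (np.float64(0.15), 1, [0.55, 0.69, -1.17, 2.29, 1.83, 0.76, -0.25])
-139 25 (np.float64(0.27), 1, [0.4, 0.55, -0.95, 2.17, 1.34, 0.56, 0.14])
-139 15 (np.float64(0.39), 1, [0.37, 0.57, -0.9, 2.05, 0.92, 0.66, 0.55])
-139 5 (np.float64(0.52), 1, [0.3, 0.6, -0.81, 1.92, 0.64, 0.81, 0.82])
-170 35 (np.float64(0.09), 1, [0.54, 0.64, -1.17, 2.35, 1.85, 0.74, -0.34])
-170 25 (np.float64(0.2), 1, [0.42, 0.51, -0.97, 2.24, 1.37, 0.55, 0.08])
-170 15 (np.float64(0.33), 1, [0.43, 0.55, -0.98, 2.11, 0.97, 0.66, 0.49])
-170 5 (np.float64(0.46), 1, [0.38, 0.59, -0.92, 1.98, 0.71, 0.81, 0.74])
-200 35 (np.float64(0.03), 1, [0.66, 0.77, -1.38, 2.41, 1.84, 0.93, -0.29])
-200 25 (np.float64(0.14), 1, [0.57, 0.58, -1.18, 2.3, 1.45, 0.66, 0.01])
-200 15 (np.float64(0.26), 1, [0.4, 0.48, -0.93, 2.18, 0.93, 0.59, 0.48])
-200 5 (np.float64(0.39), 1, [0.43, 0.58, -0.98, 2.05, 0.73, 0.8, 0.69])
-230 35 None
-230 25 (np.float64(0.08), 1, [0.62, 0.58, -1.26, 2.36, 1.48, 0.7, -0.05])
-230 15 (np.float64(0.2), 1, [0.57, 0.55, -1.16, 2.24, 1.07, 0.69, 0.34])
-230 5 (np.float64(0.33), 0, [0.45, 0.54, -1.0, 2.11, 0.72, 0.77, -2.47])
-259 35 None
-259 25 (np.float64(0.03), 1, [0.69, 0.62, -1.38, 2.41, 1.5, 0.77, -0.1])
-259 15 (np.float64(0.14), 1, [0.49, 0.44, -1.05, 2.3, 0.98, 0.57, 0.38])
-259 5 (np.float64(0.27), 1, [0.54, 0.55, -1.12, 2.17, 0.78, 0.79, 0.59])
-262 35 None
-262 25 None
-262 15 (np.float64(0.14), 1, [0.58, 0.5, -1.18, 2.3, 1.06, 0.65, 0.31])
-262 5 (np.float64(0.26), 1, [0.52, 0.53, -1.09, 2.18, 0.76, 0.76, 0.61])
```

{"fn": "play_rows", "kwargs": {"motion": [[[0,0.003,0],[0.002,0,0]],[[0,0.004,0],[0.003,0,0]]]}}

```text
t: 14.8
eef_pos: [0.6005, -0.1033, 0.0891]
tool_rot: [0.3, -0.057, 0.952, 0.017]
contact_force: [-0.9, 0.3, 0.3]
gripper_width: 0.147
```

{"fn": "play_rows", "kwargs": {"motion": [[[0,0,0],[0,0,0]],[[0,0,0],[0,0,0]],[[0,0,0],[0,0,0]],[[0,0,0],[0,0,0]]], "fingers": 42}}

```text
t: 15.2
eef_pos: [0.6005, -0.1037, 0.0891]
tool_rot: [0.3, -0.057, 0.952, 0.017]
contact_force: [-0.0, 0.2, 0.9]
gripper_width: 0.487
```

```bash
cat >> plan.py <<'E'
def tab_pose(T,xg=-149,y=92.5,zg=108,back=0):
    t=np.radians(T);tz=np.array([np.sin(t),0,-np.cos(t)])
    return c2w(*(np.array([xg,y,zg])+(19-back)*tz)),tool(T)*F
E
python3 - <<'E'
from plan import *
st()
q0=np.array(bot.get_obs()['q'])
def follow(q,P,pr=2):
    for i,(p,r) in enumerate(P):
        q=step(q,p,r)
        if i%pr==pr-1: print(desc(q))
    return q
for Tb,bk in ((35,45),(30,50),(27,55)):
    print('back',Tb,bk)
    q=follow(q0,cpath(q0,*grip_pose(T=Tb,y=-135,back=bk),8),4)
    print('to tab'); q=follow(q,cpath(q,*tab_pose(30,back=55),8),4)
    print('in'); q=follow(q,cpath(q,*tab_pose(30,back=0),6),6)
    print('pull')
    for k in range(1,13): q=step(q,*tab_pose(max(10,30-k*2),xg=-149-10*k))
    print(desc(q))
E
```

```text
t 15.2 tcp cab [-135.3 -133.5   89.1] z cab [0.574, 0.004, -0.819] ydoty -1.0 F cab [0.0, 0.2, 0.9] w 41.6 q [ 0.85  0.56 -0.84  2.22  1.96  0.24  0.  ]
back 35 45
([-148.0, -134.5, 108.2], [0.574, 0.002, -0.819], [0.84, 0.49, -0.8, 2.24, 1.9, 0.17, 0.03])
([-161.1, -136.6, 127.2], [0.573, -0.005, -0.82], [0.92, 0.45, -0.88, 2.25, 1.67, 0.17, 0.26])
to tab
([-164.0, -22.0, 133.2], [0.537, -0.002, -0.844], [0.73, 0.41, -0.98, 2.29, 1.54, 0.34, 0.14])
([-167.0, 92.5, 139.2], [0.5, 0.0, -0.866], [0.51, 0.43, -1.07, 2.26, 1.39, 0.53, 0.05])
in
([-139.5, 92.5, 91.5], [0.5, -0.0, -0.866], [0.43, 0.57, -0.99, 2.23, 1.6, 0.58, -0.11])
pull
([-265.7, 92.5, 89.3], [0.174, -0.0, -0.985], [0.57, 0.53, -1.17, 2.25, 0.93, 0.72, 0.44])
back 30 50
([-148.6, -135.3, 110.8], [0.536, -0.0, -0.844], [0.81, 0.47, -0.78, 2.22, 1.46, 0.17, 0.45])
([-161.3, -135.0, 133.0], [0.5, 0.0, -0.866], [0.96, 0.46, -0.96, 2.19, 1.07, 0.28, 0.85])
to tab
([-164.1, -21.2, 136.1], [0.5, -0.0, -0.866], [0.62, 0.36, -0.85, 2.27, 1.26, 0.28, 0.39])
([-167.0, 92.5, 139.2], [0.5, -0.0, -0.866], [0.37, 0.36, -0.89, 2.27, 1.34, 0.44, 0.06])
in
([-139.5, 92.5, 91.5], [0.5, 0.0, -0.866], [0.31, 0.5, -0.83, 2.24, 1.59, 0.48, -0.14])
pull
([-265.7, 92.5, 89.3], [0.174, -0.0, -0.985], [0.48, 0.46, -1.05, 2.25, 0.83, 0.64, 0.52])
back 27 55
([-148.6, -134.6, 113.5], [0.516, 0.002, -0.857], [0.81, 0.46, -0.79, 2.2, 1.22, 0.19, 0.68])
([-162.1, -135.0, 138.2], [0.454, 0.0, -0.891], [1.0, 0.48, -1.02, 2.15, 0.93, 0.38, 0.98])
to tab
([-164.6, -21.2, 138.7], [0.477, -0.0, -0.879], [0.65, 0.36, -0.88, 2.25, 1.12, 0.32, 0.52])
([-167.0, 92.5, 139.2], [0.5, -0.0, -0.866], [0.34, 0.35, -0.86, 2.27, 1.33, 0.42, 0.07])
in
([-139.5, 92.5, 91.5], [0.5, 0.0, -0.866], [0.28, 0.49, -0.79, 2.24, 1.59, 0.47, -0.14])
pull
([-265.7, 92.5, 89.3], [0.174, -0.0, -0.985], [0.46, 0.45, -1.02, 2.25, 0.81, 0.63, 0.54])
```

```bash
python3 - <<'E'
from plan import *
q0=np.array(bot.get_obs()['q'])
q=q0
P=[grip_pose(T=35,y=-134,back=12),grip_pose(T=34,y=-134,back=20),grip_pose(T=33,y=-134,back=28),grip_pose(T=31,y=-134,back=36),grip_pose(T=30,y=-134,back=44),grip_pose(T=30,y=-134,back=50),grip_pose(T=30,y=-134,back=50)]
print(rows_of(q,P))
for p in P: q=step(q,*p); print(desc(q))
E
```

```text
[[[-0.003, 0.0, -0.032], [0.001, 0.0, 0.001]], [[-0.003, 0.0, -0.052], [0.001, 0.003, 0.001]], [[-0.004, 0.0, -0.072], [0.001, 0.006, 0.001]], [[-0.006, 0.0, -0.092], [0.001, 0.011, 0.001]], [[-0.008, 0.0, -0.112], [0.001, 0.014, 0.001]], [[-0.01, 0.0, -0.127], [0.001, 0.014, 0.001]], [[-0.01, 0.0, -0.127], [0.001, 0.014, 0.001]]]
([-141.8, -134.0, 100.4], [0.574, -0.0, -0.819], [0.84, 0.52, -0.82, 2.23, 1.93, 0.21, 0.01])
([-146.7, -137.1, 106.7], [0.558, -0.009, -0.83], [0.8, 0.48, -0.77, 2.23, 1.78, 0.17, 0.13])
([-150.9, -136.9, 112.1], [0.544, -0.009, -0.839], [0.81, 0.46, -0.78, 2.23, 1.56, 0.17, 0.35])
([-153.0, -136.7, 116.1], [0.528, -0.008, -0.849], [0.81, 0.45, -0.78, 2.22, 1.34, 0.17, 0.56])
([-156.4, -135.9, 124.8], [0.509, -0.006, -0.861], [0.87, 0.45, -0.86, 2.2, 1.12, 0.23, 0.78])
([-161.3, -134.0, 133.0], [0.5, -0.0, -0.866], [0.94, 0.45, -0.93, 2.19, 1.04, 0.26, 0.87])
([-161.3, -134.0, 133.0], [0.5, 0.0, -0.866], [0.94, 0.45, -0.93, 2.19, 1.04, 0.26, 0.87])
```

{"fn": "play_rows", "kwargs": {"motion": [[[-0.003,0,-0.03],[0,0,0]],[[-0.003,0,-0.05],[0,0.003,0]],[[-0.004,0,-0.07],[0,0.006,0]],[[-0.006,0,-0.09],[0,0.011,0]],[[-0.008,0,-0.11],[0,0.014,0]],[[-0.01,0,-0.127],[0,0.014,0]],[[-0.01,0,-0.127],[0,0.014,0]]]}}

```text
t: 15.9
eef_pos: [0.5752, -0.1072, 0.1339]
tool_rot: [0.259, -0.057, 0.964, 0.015]
contact_force: [-0.4, -0.0, -0.5]
gripper_width: 0.491
```

```bash
python3 - <<'E'
from plan import *
st()
q=np.array(bot.get_obs()['q'])
P=cpath(q,*tab_pose(30,back=55),7); P.append(P[-1])
print(rows_of(q,P))
for p in P: q=step(q,*p); print(desc(q))
E
```

```text
t 15.9 tcp cab [-160.9 -134.2  133.9] z cab [0.501, 0.003, -0.866] ydoty -1.0 F cab [-0.4, 0.0, -0.5] w 42.0 q [ 0.95  0.45 -0.95  2.19  1.04  0.27  0.89]
[[[0.0, 0.081, -0.002], [0.0, 0.0, 0.0]], [[0.001, 0.162, -0.005], [0.0, 0.0, 0.0]], [[0.001, 0.243, -0.007], [0.0, 0.0, 0.001]], [[0.001, 0.324, -0.01], [0.0, 0.0, 0.001]], [[0.001, 0.405, -0.012], [0.0, 0.0, 0.001]], [[0.002, 0.486, -0.015], [0.0, 0.0, 0.001]], [[0.002, 0.567, -0.017], [0.0, 0.0, 0.001]], [[0.002, 0.567, -0.017], [0.0, 0.0, 0.001]]]
([-161.8, -101.9, 134.6], [0.501, 0.003, -0.866], [0.85, 0.41, -0.89, 2.22, 1.08, 0.25, 0.76])
([-162.7, -69.5, 135.4], [0.501, 0.002, -0.866], [0.74, 0.38, -0.85, 2.24, 1.14, 0.24, 0.62])
([-163.5, -37.1, 136.2], [0.5, 0.002, -0.866], [0.63, 0.35, -0.81, 2.26, 1.2, 0.25, 0.48])
([-164.4, -4.7, 136.9], [0.5, 0.001, -0.866], [0.54, 0.34, -0.8, 2.27, 1.26, 0.28, 0.35])
([-165.3, 27.7, 137.7], [0.5, 0.001, -0.866], [0.47, 0.33, -0.81, 2.28, 1.3, 0.32, 0.24])
([-166.1, 60.1, 138.4], [0.5, 0.0, -0.866], [0.4, 0.33, -0.82, 2.28, 1.32, 0.37, 0.15])
([-167.0, 92.5, 139.2], [0.5, -0.0, -0.866], [0.33, 0.34, -0.84, 2.27, 1.33, 0.42, 0.07])
([-167.0, 92.5, 139.2], [0.5, -0.0, -0.866], [0.33, 0.34, -0.84, 2.27, 1.33, 0.42, 0.07])
```

{"fn": "play_rows", "kwargs": {"motion": [[[0,0.08,-0.004],[0,0,0]],[[0,0.16,-0.01],[0,0,0]],[[0,0.24,-0.015],[0,0,0]],[[0,0.32,-0.017],[0,0,0]],[[0,0.405,-0.017],[0,0,0]],[[0.002,0.486,-0.017],[0,0,0]],[[0.002,0.555,-0.017],[0,0,0.001]],[[0.002,0.567,-0.017],[0,0,0.001]]]}}

```text
t: 16.7
eef_pos: [0.5441, 0.122, 0.1393]
tool_rot: [0.259, -0.056, 0.964, 0.017]
contact_force: [-0.0, 0.5, -0.2]
gripper_width: 0.487
```

```bash
python3 - <<'E'
from plan import *
st()
go(*tab_pose(30,back=0))
for n in ['top']:
    c,f,W=cam(n)
    b=cv2.cvtColor(c['pixels'],cv2.COLOR_RGB2BGR)
    x=b[180:330,190:390]
    cv2.imwrite(f'pics/{n}5.png',cv2.resize(x,None,fx=4,fy=4,interpolation=cv2.INTER_CUBIC))
E
```

```text
t 16.7 tcp cab [-166.9   97.   139.3] z cab [0.502, 0.008, -0.865] ydoty -1.0 F cab [0.0, 0.5, -0.2] w 41.6 q [ 0.33  0.34 -0.85  2.27  1.33  0.42  0.07]
shift [ 0.0008 -0.0124  0.1375] turn [0.0012 0.0003 0.0009] dist mm 55.22937948828087 deg 0.573258443790755
```

View pics/top5.png

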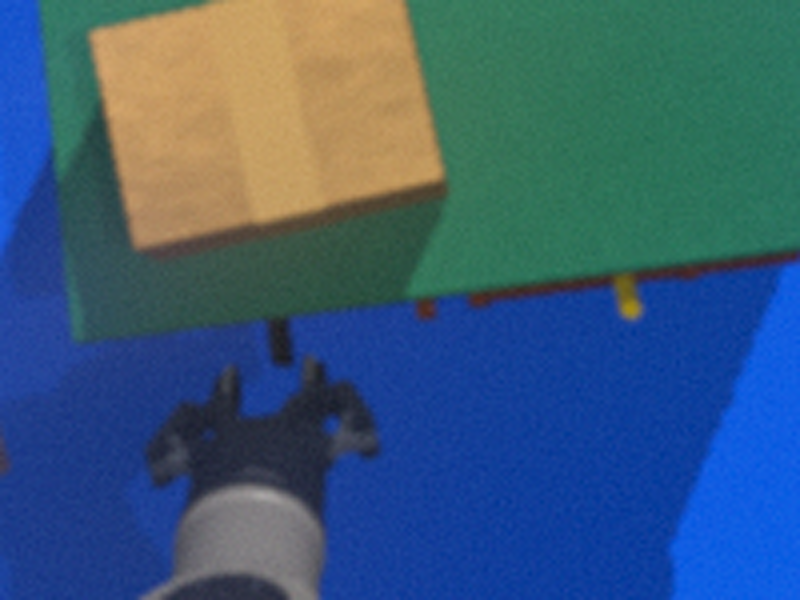

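{"fn": "play_rows", "kwargs": {"motion": [[[0,-0.008,0.005],[0,0,0]],[[0,-0.013,0.015],[0.001,0,0]],[[0,-0.013,0.03],[0.001,0,0]],[[0,-0.013,0.03],[0.001,0,0]]]}}

```text
t: 17.15
eef_pos: [0.551, 0.1143, 0.1277]
tool_rot: [0.259, -0.054, 0.964, 0.013]
contact_force: [-0.4, -0.6, -0.2]
gripper_width: 0.488
```

```bash
python3 - <<'E'
from plan import *
st()
go(*tab_pose(30,back=0))
for n in ['top']:
    c,f,W=cam(n)
    b=cv2.cvtColor(c['pixels'],cv2.COLOR_RGB2BGR)
    x=b[220:320,220:320]
    cv2.imwrite(f'pics/{n}6.png',cv2.resize(x,None,fx=6,fy=6,interpolation=cv2.INTER_CUBIC))
st()
E
```

```text
t 17.15 tcp cab [-160.8   88.6  127.7] z cab [0.5, -0.002, -0.866] ydoty -1.0 F cab [-0.4, -0.6, -0.2] w 41.7 q [ 0.32  0.38 -0.83  2.27  1.4   0.42  0.02]
shift [-0.0011  0.0099  0.1049] turn [-0.0003  0.      0.0005] dist mm 42.15208185490111 deg 0.2035750271112869
t 17.2 tcp cab [-160.9   89.   128. ] z cab [0.5, -0.001, -0.866] ydoty -1.0 F cab [-0.5, 0.8, 0.0] w 41.8 q [ 0.32  0.37 -0.83  2.27  1.4   0.42  0.02]
```

View pics/top6.png

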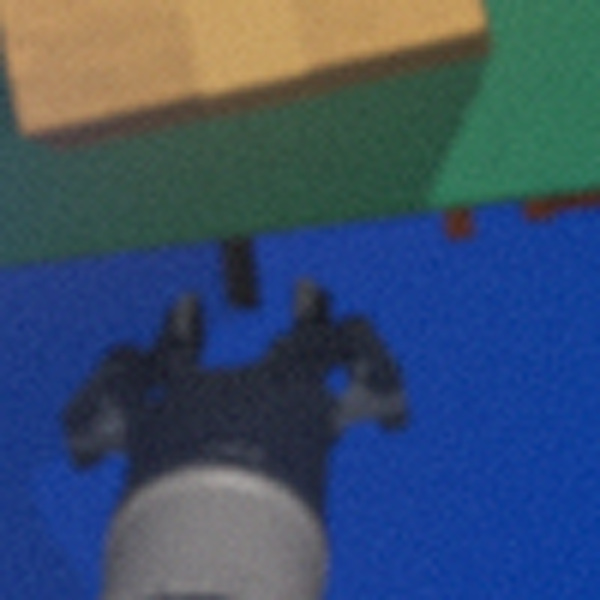

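{"fn": "play_rows", "kwargs": {"motion": [[[0,0.004,0.015],[0,0,0]],[[0,0.006,0.03],[0,0,0]],[[0,0.006,0.05],[0,0,0]],[[0,0.006,0.07],[0,0,0]],[[0,0.006,0.09],[0,0,0]],[[0,0.006,0.1],[0,0,0]],[[0,0.006,0.104],[0,0,0]],[[0,0.006,0.104],[0,0,0]]]}}

```text
t: 18.0
eef_pos: [0.5712, 0.1192, 0.0918]
tool_rot: [0.259, -0.054, 0.964, 0.013]
contact_force: [-0.4, 0.3, -0.0]
gripper_width: 0.489
```

```bash
python3 - <<'E'
from plan import *
st()
E
```

```text
t 18.0 tcp cab [-140.2   91.3   91.8] z cab [0.5, -0.001, -0.866] ydoty -1.0 F cab [-0.4, 0.4, -0.0] w 41.8 q [ 0.28  0.48 -0.79  2.24  1.59  0.46 -0.14]
```

{"fn": "play_rows", "kwargs": {"motion": [[[0,0,0],[0,0,0]],[[0,0,0],[0,0,0]],[[0,0,0],[0,0,0]],[[0,0,0],[0,0,0]],[[0,0,0],[0,0,0]],[[0,0,0],[0,0,0]]], "fingers": 3, "grip_force": 35}}

```text
t: 18.6
eef_pos: [0.5704, 0.123, 0.0923]
tool_rot: [0.258, -0.056, 0.964, 0.016]
contact_force: [-2.3, 7.9, -2.8]
gripper_width: 0.112
```

```bash
python3 - <<'E'
from plan import *
st()
q=np.array(bot.get_obs()['q']); p,_,_=cur()[1],0,0
y=w2c(cur()[1])[1]; print(y)
for a,T0,x0 in ((0,30,-149),):
    P=[tab_pose(T,xg=x,y=y) for T,x in ((30,-156),(29,-163),(27,-170),(25,-178),(23,-186),(21,-194),(19,-202),(18,-208))]
    print(rows_of(q,P))
    for pp in P: q=step(q,*pp)
    print(desc(q))
E
```

```text
t 18.6 tcp cab [-140.6   95.2   92.3] z cab [0.5, 0.005, -0.866] ydoty -1.0 F cab [-1.4, 8.1, -2.8] w 9.5 q [ 0.28  0.48 -0.79  2.24  1.59  0.46 -0.14]
95.19091447171144
[[[0.014, 0.001, -0.006], [0.001, 0.0, 0.001]], [[0.03, 0.001, -0.015], [0.001, 0.003, 0.001]], [[0.047, 0.001, -0.024], [0.001, 0.008, 0.001]], [[0.066, 0.002, -0.034], [0.001, 0.014, 0.001]], [[0.085, 0.002, -0.044], [0.001, 0.019, 0.001]], [[0.104, 0.002, -0.054], [0.001, 0.025, 0.001]], [[0.123, 0.002, -0.064], [0.001, 0.031, 0.001]], [[0.137, 0.002, -0.072], [0.001, 0.033, 0.001]]]
([-202.1, 95.2, 89.9], [0.309, 0.0, -0.951], [0.36, 0.46, -0.9, 2.22, 1.03, 0.53, 0.36])
```

{"fn": "play_rows", "kwargs": {"motion": [[[0.014,0.001,-0.006],[0,0,0]],[[0.03,0.001,-0.015],[0,0.003,0]],[[0.047,0.001,-0.024],[0,0.008,0]],[[0.066,0.001,-0.034],[0,0.014,0]],[[0.085,0.001,-0.044],[0,0.019,0]],[[0.104,0.001,-0.054],[0,0.025,0]],[[0.123,0.001,-0.064],[0,0.031,0]],[[0.137,0.001,-0.072],[0,0.033,0]]]}}

```text
t: 19.4
eef_pos: [0.5097, 0.1163, 0.0905]
tool_rot: [0.158, -0.057, 0.986, 0.01]
contact_force: [3.7, 1.0, -0.3]
gripper_width: 0.111
```

```bash
python3 - <<'E'
from plan import *
st()
q=np.array(bot.get_obs()['q']); y=w2c(cur()[1])[1]
P=[tab_pose(T,xg=x,y=y) for T,x in ((17,-215),(16,-222),(15,-230),(14,-238),(13,-246),(12,-254),(11,-262),(10,-268))]
print(rows_of(q,P))
for pp in P: q=step(q,*pp)
print(desc(q))
E
```

```text
t 19.4 tcp cab [-201.6   95.1   90.5] z cab [0.312, 0.004, -0.95] ydoty -1.0 F cab [3.8, 0.5, -0.3] w 9.5 q [ 0.37  0.46 -0.9   2.23  1.03  0.52  0.37]
[[[0.019, 0.001, -0.004], [0.001, 0.003, 0.001]], [[0.037, 0.001, -0.01], [0.001, 0.006, 0.001]], [[0.056, 0.001, -0.016], [0.001, 0.009, 0.001]], [[0.076, 0.001, -0.023], [0.001, 0.012, 0.001]], [[0.096, 0.001, -0.029], [0.001, 0.014, 0.001]], [[0.116, 0.001, -0.035], [0.001, 0.017, 0.001]], [[0.136, 0.002, -0.042], [0.001, 0.02, 0.001]], [[0.151, 0.002, -0.046], [0.001, 0.023, 0.001]]]
([-264.7, 95.1, 89.3], [0.174, -0.0, -0.985], [0.45, 0.45, -1.01, 2.25, 0.81, 0.63, 0.53])
```

{"fn": "play_rows", "kwargs": {"motion": [[[0.018,0.001,-0.004],[0,0.003,0]],[[0.037,0.001,-0.01],[0,0.006,0]],[[0.056,0.001,-0.016],[0,0.009,0]],[[0.076,0.001,-0.023],[0,0.012,0]],[[0.096,0.001,-0.029],[0,0.014,0]],[[0.116,0.001,-0.035],[0,0.017,0]],[[0.136,0.001,-0.042],[0,0.02,0]],[[0.15,0.001,-0.046],[0,0.023,0]]]}}

```text
t: 20.2
eef_pos: [0.4471, 0.1092, 0.0896]
tool_rot: [0.086, -0.058, 0.995, 0.006]
contact_force: [3.0, -0.8, 2.6]
gripper_width: 0.114
```

```bash
python3 - <<'E'
from plan import *
st()
E
```

```text
t 20.2 tcp cab [-264.7   94.9   89.6] z cab [0.172, 0.003, -0.985] ydoty -1.0 F cab [2.9, -1.1, 2.6] w 9.7 q [ 0.46  0.45 -1.02  2.25  0.81  0.63  0.55]
```

{"fn": "play_rows", "kwargs": {"motion": [[[0.008,0,-0.001],[0,0,0]],[[0.015,0,-0.002],[0,0,0]],[[0.015,0,-0.002],[0,0,0]]]}}

```text
t: 20.5
eef_pos: [0.4433, 0.1089, 0.0897]
tool_rot: [0.088, -0.057, 0.994, 0.007]
contact_force: [15.3, 1.9, -12.4]
gripper_width: 0.113
```

```bash
python3 - <<'E'
from plan import *
st()
E
```

```text
t 20.5 tcp cab [-268.5   95.    89.7] z cab [0.175, 0.005, -0.985] ydoty -1.0 F cab [15.5, 0.2, -12.4] w 9.6 q [ 0.47  0.44 -1.02  2.26  0.81  0.62  0.54]
```

{"fn": "play_rows", "kwargs": {"motion": [[[0,0,0],[0,0,0]],[[0,0,0],[0,0,0]]]}}

```text
t: 20.7
eef_pos: [0.4434, 0.1089, 0.0897]
tool_rot: [0.088, -0.057, 0.994, 0.007]
contact_force: [4.7, 0.3, 0.6]
gripper_width: 0.115
```

{"fn": "play_rows", "kwargs": {"motion": [[[0,0,0],[0,0,0]],[[0,0,0],[0,0,0]],[[0,0,0],[0,0,0]],[[0,0,0],[0,0,0]]], "fingers": 42}}

```text
t: 21.1
eef_pos: [0.4428, 0.1088, 0.0894]
tool_rot: [0.087, -0.057, 0.995, 0.007]
contact_force: [-0.8, -0.2, -0.5]
gripper_width: 0.494
```

```bash
python3 - <<'E'
from plan import *
st(); q=np.array(bot.get_obs()['q'])
a,b=fk(q)
for k in range(1,9): q=step(q,a-b[:,2]*.03*min(k,6),R.from_matrix(b))
print(desc(q))
E
```

```text
t 21.1 tcp cab [-269.    95.    89.4] z cab [0.175, 0.005, -0.985] ydoty -1.0 F cab [-0.8, -0.2, -0.5] w 42.2 q [ 0.47  0.44 -1.02  2.26  0.81  0.62  0.54]
([-300.5, 93.8, 266.7], [0.175, 0.005, -0.985], [1.07, -0.08, -1.38, 2.12, -0.06, 0.86, 1.41])
```

{"fn": "play_rows", "kwargs": {"motion": [[[0,0,-0.03],[0,0,0]],[[0,0,-0.08],[0,0,0]],[[0,0,-0.13],[0,0,0]],[[0,0,-0.18],[0,0,0]],[[0,0,-0.23],[0,0,0]],[[0,0,-0.27],[0,0,0]],[[0,0,-0.28],[0,0,0]],[[0,0,-0.28],[0,0,0]]]}}

```text
t: 21.9
eef_pos: [0.4236, 0.1057, 0.1998]
tool_rot: [0.088, -0.057, 0.994, 0.007]
contact_force: [-1.4, 0.0, -0.0]
gripper_width: 0.494
```

```bash
python3 - <<'E'
from plan import *
st()
c,f,W=cam('top','top7.png'); cam('scene','scene7.png')
E
```

```text
t 21.9 tcp cab [-288.4   94.   199.8] z cab [0.175, 0.004, -0.984] ydoty -1.0 F cab [-1.4, 0.2, -0.0] w 42.2 q [ 0.83  0.22 -1.33  2.19  0.4   0.77  0.93]
```

View pics/top7.png

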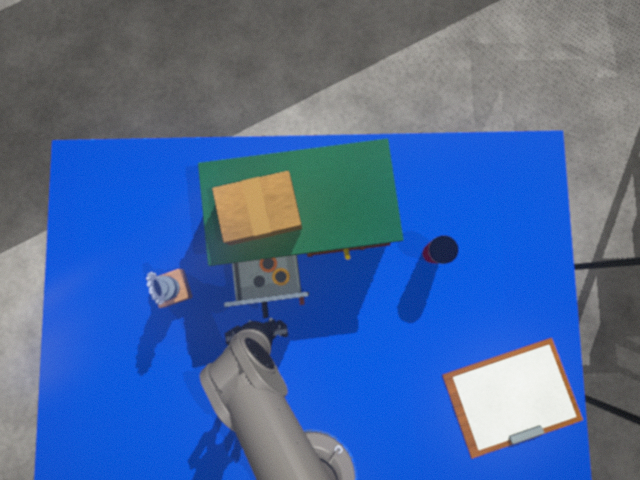

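View pics/scene7.png

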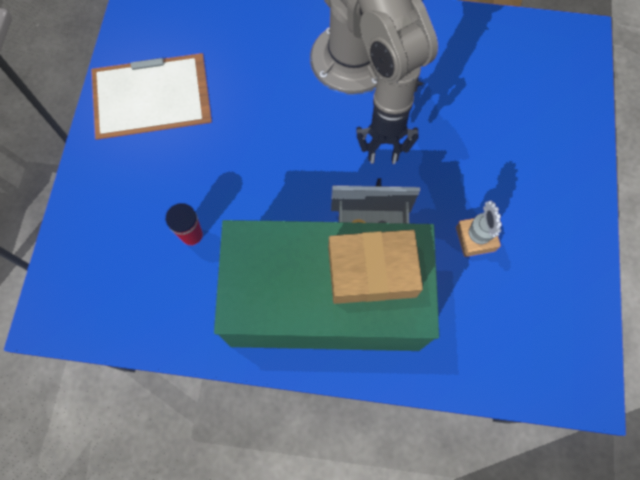

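```bash
python3 - <<'E'
from plan import *
c,f,W=cam('top'); hsv=cv2.cvtColor(c['pixels'],cv2.COLOR_RGB2HSV)
C=(W-O)@np.c_[EX,EY,EZ]*1e3
m=(abs(C[...,2]-165)<8)&(C[...,0]<-170)&(C[...,0]>-275)&(C[...,1]>-30)&(C[...,1]<195)
print('front',m.sum(),np.nanpercentile(C[m],[2,50,98],axis=0).round(1).tolist())
y=(hsv[...,0]>20)&(hsv[...,0]<35)&(hsv[...,1]>170)&(C[...,2]<130)&(C[...,0]>-165)&(C[...,1]<-50)
print('stub',y.sum(),np.median(C[y],0).round(1))
q=W[(W[...,2]>0.24)&(W[...,2]<0.3)&(W[...,0]>0.6)&(abs(W[...,1])<0.4)]
print('carton',cv2.minAreaRect(q[:,:2].astype(np.float32)*1000))
for lo,hi in((.3,.6),(-.6,-.25)):
    m=(W[...,2]>0.02)&(W[...,2]<0.2)&(W[...,0]>0.42)&(W[...,0]<0.8)&(W[...,1]>lo)&(W[...,1]<hi)
    q=W[m];print(m.sum(),q.min(0).round(3),q.max(0).round(3))
st()
E
```

```text
front 343 [[-239.9, -17.0, 161.0], [-235.2, 81.5, 165.3], [-230.3, 179.4, 169.5]]
stub 18 [-147.8 -131.7  110.6]
carton ((690.582275390625, 107.62228393554688), (131.85031127929688, 179.84033203125), 11.878752708435059)
1197 [0.457 0.324 0.02 ] [0.56  0.412 0.189]
783 [ 0.56  -0.387  0.02 ] [ 0.631 -0.315  0.138]
t 22.05 tcp cab [-289.    94.2  198.9] z cab [0.173, 0.005, -0.985] ydoty -1.0 F cab [-0.8, -1.3, 0.3] w 42.0 q [ 0.82  0.22 -1.33  2.19  0.4   0.77  0.93]
```

```bash
python3 - <<'E'
from plan import *
c,f,W=cam('top')
a=cv2.imread('pics/top0.png'); b=cv2.cvtColor(c['pixels'],cv2.COLOR_RGB2BGR)
def cen(im):
    h=cv2.cvtColor(im,cv2.COLOR_BGR2HSV).astype(float); w=((h[...,0]>18)&(h[...,0]<38)&(h[...,1]>140)); 
    s=np.zeros_like(w); s[246:266,315:360]=1; w&=s
    v,u=np.where(w); k=v>=v.max()-3; u,v=u[k],v[k]; return u.mean(),v.mean(),len(u)
for im in(a,b):
    u,v,n=cen(im); print(u,v,n,w2c(ray(c,f,np.array(u),np.array(v),.108)).round(1))
E
```

```text
328.0 258.5 12 [-153.   -82.8  108. ]
347.09090909090907 256.3636363636364 11 [-153.8 -132.6  108. ]
```

```bash
python3 - <<'E'
from plan import *
print(bot.hand_in()); st()
E
```

```text
the job is handed in; nothing more can be done
None
the job is handed in; nothing more can be done
```

The bolt is drawn, the drawer is fully open, the gripper has let go, and I handed the job in at about 22 s; the hand-in reports no verdict.

**What I did:** I gripped the stub at a 35° tilt and worked it through three full strokes against both stops, with peaks of about 25 N. The next pull ran free, and I drew the bolt until it hit a hard stop. Then I gripped the tab, pulled the drawer to its stop while tilting the tool upright, released it and lifted clear.

**Last checks:**

| Item | Reading | Limit |
|---|---|---|
| Bolt | about 58 mm drawn | at least 54 mm |
| Drawer | about 120 mm out | at least 108 mm |
| Carton | within about 1 mm of its start | 30 mm |
| Trophy and tumbler | outlines unchanged to within about 1 mm; the depth picture put the top of the trophy 4 mm higher than before | 30 mm |
| Gripper | clear; force reading within noise of zero | touching nothing |

**Disagreements and doubts:**
- **Bolt position:** readings varied. Depth gave about 56 mm, the picture offset about 58 mm, and the arm's own position 59 to 60 mm. The first two assume the bolt started 8 mm drawn.
- **Joint 6 at its limit:** on my first approach, with the wrist turned the other way, this joint sat at its lower limit. It read 0.1697 against the stated 0.17 rad. I backed out and came in with the wrist turned half round. My own model had it touching that limit briefly on the later moves too. Nothing reported a failure.

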